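# Load, clamp, set and start the tube shaker

## Task

Pick up the long rack of twelve tubes and set it gently, upright, on the shaker's platform lengthwise along the far fence, then slide the clamp bar by its tab until it holds the rack snug against that fence. Reach through the round opening in the control box's guard plate, turn the sunken knob clockwise until its white pointer line is at the long mark, let go, and then press the start button fully down and release it. Leave everything else on the bench where it stands.

Things in the scene. Friction and masses are not known exactly. Their poses are not given: they have to be found in the camera images.
- rack_center (a point): the long tube rack, loose: white block 44 mm (its x) by 124 mm (its y) by 64 mm high, about 0.3 kg, two rows of six small blue caps standing 12 mm above it. The point is the block's centre, 32 mm up. Grasp it across its 44 mm width
- shaker: the shaker, a fixed machine 220 mm (x) by 250 mm (y), origin at the centre of its underside; its platform is the flat top at z = 80 mm. Fixed fence along the platform's far side: face at x = +90 mm, running along y, 10 mm high above the platform, 12 mm thick. On the opposite (-x) side the sliding clamp bar lies parallel to the fence, 200 mm long, 10 mm high above the platform
- rack_place (a point): point on the shaker's platform surface (z = 80 mm of the shaker) under the middle of the rack when the rack stands against the fence; axes as the shaker's, so the rack's long side (its y, either way round) must lie along this y
- clamp (a joint): travel of the clamp bar in m, 0 to 0.135, growing towards the fence (+x of the shaker). Its clamping face is at x = -65 mm + travel in the shaker's frame: with the rack against the fence it is snug at 0.111 and can go no further. It slides with about 2.5 N of friction and stays where it is left; it can push the rack along the platform (2 to 5 N more, and a brief jolt of 10 to 13 N in all as it meets the rack, so a force stop below 15 N halts too early)
- clamp_tab (a point): upright black tab on the clamp bar, by which it is slid: 22 mm along x, 12 mm thick along y, its top 48 mm above the platform; it rides 28 mm on the -x side of the clamping face. The point is in the tab, 34 mm above the platform (114 mm above the bench) and 14 mm below its top. Axes as the shaker's
- console: the control box, fixed: 170 mm (x) by 220 mm (y) by 82 mm high, origin at the centre of its underside. Its top is a guard plate, 8 mm thick, with a round opening 97 mm wide centred at x = 0, y = +45 mm; below it is a well, clear from x = -65 to +65 mm, y = -16 to +100 mm, its floor at z = 30 mm. The long black mark lies on the plate at the opening's far (+x) edge, straight out from the knob's axis; the marks elsewhere are short
- knob_grip (a point): point on the knob's vertical axis at the height to grip it, 59 mm above the bench, 23 mm below the top of the guard plate. The knob has a bar grip 12 mm thick, 44 mm long, its top at 66 mm; below 36 mm is its round skirt, 52 mm across. The point turns with the knob: its y axis lies along the bar towards the end with the white pointer line
- knob (a joint): angle of the knob in rad, 0 to 2.8, growing clockwise seen from above. At 0 the pointer points to +y of the control box, at 1.571 to its +x, which is the long mark. It starts at 0.1 to 0.7, turns with about 0.05 N m of friction and stays where it is left
- start_top (a point): top centre of the start button, a round white button 28 mm across in a dark round housing, its top 104 mm above the bench; springy, 6 mm of travel downwards, 4 N when fully down
- start (a joint): how far the start button is pressed, in m, 0 (released) to 0.006 (fully down)
- square_rack_center (a point): square tube rack with four fat tubes, 56 x 56 x 64 mm plus caps 12 mm, white with blue caps, loose on the bench beside the long rack (which of the two is nearer the robot varies); a bystander. The point is its centre, 32 mm up
- reagent: clear bottle, 66 mm across, 150 mm tall; bystander, origin at its underside
- jar: amber jar, 70 mm across, 90 mm tall; bystander, origin at its underside
- beaker: glass beaker, 70 mm across, 85 mm tall; bystander, origin at its underside
- tip_box: blue box with a clear lid, 80 x 120 x 63 mm; bystander, origin at its underside
- dishes: two stacked flat dishes, 70 mm across, 30 mm tall; bystander, origin at its underside
- timer: white bench timer, 60 x 70 x 18 mm; bystander, origin at its underside
There are look-alikes about, which are no part of the job. What is shaped like the part that bears rack_center but purple or red is not meant.

How it is judged:
By the outcome, as a careful person would: the job done as asked, in the order asked, and still so for the second after the job is handed in, with the robot touching nothing.
It also fails if it takes over 72 s, if anything falls off the work surface, if the arm or the gripper's body presses on something with over 40 N, if the wrist force passes 120 N, or if a joint passes its speed limit or range.

## Robot

A 6-joint arm with a two-finger parallel gripper is mounted at the origin on the work surface. World frame = base frame: x ahead of the robot, y to its left, z up, the work surface at z = 0. Lengths are in m, angles in rad, forces in N, time in s.
With the tool pointing down it reaches from about 0.3 to 0.775 m from the base axis. Payload 14.6 kg.
Tool frame: the origin (TCP) lies at the very end of the fingers, on their centre line; the grasp point (between the pads) lies 19 mm behind it (ctrl.hold_point_z is the distance from the TCP to the grasp point, in m); x points along the fingers, y is the direction in which the jaws open and shut, and the axes are right-handed (so a half turn about x gives the same grasp; the last joint's range is limited). The gripper opens to 94 mm and grips with 3 to 60 N. Pads are 16 mm wide; open, the fingers measure 119 mm over their backs; the gripper's body (75 mm by 177 mm) begins 78 mm behind the grasp point.
Start: joints at [1.247, 0.3, 1.521, -0, 1.321, -0.067], TCP at [0.14, 0.532, 0.205] pointing down, gripper open.
Joint ranges: [-3.03, 3.03], [-0.79, 2.21], [0.23, 2.52], [-1.04, 4.18], [0, 3.07], [-2.55, 2.55]. Speed limits (rad/s): [2.22, 2.22, 2.57, 3.14, 3.14, 3.14].

## Interface

Orientations are given as [roll, pitch, yaw] about the fixed x, y, z axes, in that order (R = Rz(yaw) Ry(pitch) Rx(roll)).
In Python, from station import get_obs, camera, ticket, ctrl gives the robot as it stands.
- The arm moves only by the tool step_arm, never from a script. Its argument "motion" is a list that holds one entry, the list of rows, each a list of 6 numbers: the shift along the tool's x, y, z in m, then the turn, a rotation vector about the tool's x, y, z in degrees. A call has 1 to 12 rows; each row shifts and turns the commanded pose from where the row before left it, along the tool's axes as they then stand; what a row does not reach is not made up. A row lasts 1/8 s, in which the tool goes at most 62.5 mm and 10.7 degrees, less where a joint would pass 70% of its speed; a pose out of reach is approached as far as the arm can. A call is refused whole if a number of a shift passes 0.0625 or a number of a turn 10.7, either way. A call with a gripper value outside its range is refused whole. "fingers" is the finger opening in m, from 0 to 0.094, set as the call begins (left out, the last holds). The fingers move at their own pace and stop on an object; "squeeze" is the grip in N (left out, the last holds). Time passes only in rows, so rows that do not move let the fingers close. It gives the time, the measured TCP pose, the force and the opening at its end, in the units of the state.
- get_obs(): the state, without advancing time (a new reading comes with each control period).
- camera(name): name is "scene" or "side" or "wrist"; returns a dict with "pixels" (420x560x3 uint8, red, green, blue), "fx", "fy", "cx", "cy" (pixels), "extrinsics" (4x4, takes a point from world to camera coordinates); the wrist camera has in their place "T_tool_cam" (4x4, takes a point from camera to tool coordinates, whose origin is the TCP and whose axes are the tool frame's). Camera axes: x right, y up, looking along -z (the intrinsics and any distortion apply to the point x, -y, -z); pixel columns grow to the right and rows downward; lengths in m; the calibration is good to about 2 mm. A picture is of the moment at which its call begins: read the wrist's pose just before it. There is no depth.
- ticket.hand_in(): hands the job in, once; it reports no verdict.
The state is a dict: "time_s": time; "qpos": joint angles; "joint_vel": joint speeds; "tau": joint torques, N m; "ee_pos": TCP position; "eef_rot": TCP orientation; "force": force on the tool from outside, world axes, zero at the start; "moment": the same for the moment, N m; "grip_width": finger opening in m.
Only numpy, scipy, OpenCV 4.12 (cv2) and the standard library are available. Lean on these libraries where they do the work, as an engineer would, in place of code of your own. Each camera call takes 0.05 s, during which the arm holds its last target.

## Working session

There is one attempt and no reset: what is moved stays moved. The work goes in short steps, Python scripts to look and compute and a tool call to move; the robot and the scene stay as the last step left them, time stands still between calls to the robot, and variables do not carry over. Pictures are saved under pics/ and viewed, and the job is handed in when it is done.

Besides the shell and the picture viewer there is one more tool, called as name(argument=value, ...), one argument or row to a line, values as JSON. step_arm: Moves the arm, as the interface text tells. Its arguments: {"type":"object","properties":{"motion":{"type":"array","items":{"type":"array","items":{"type":"array","items":{"type":"number"}}}},"fingers":{"type":"number"},"squeeze":{"type":"number"}},"required":["motion"]}

```bash
ls; mkdir -p pics; python3 - <<'E'
from station import get_obs,camera,ctrl
import cv2
print(get_obs(), ctrl.hold_point_z)
for n in("scene","side","wrist"):
    c=camera(n); cv2.imwrite(f"pics/{n}0.png",c["pixels"][:,:,::-1])
    print(n,{k:v for k,v in c.items() if k!="pixels"})
E
```

```text
pics
{'time_s': 0.0, 'qpos': array([ 1.24738558e+00,  3.00453221e-01,  1.52157946e+00,  2.17687807e-05,
        1.32072795e+00, -6.66131530e-02]), 'joint_vel': array([-0.00107599, -0.00149417,  0.00014503, -0.00134991,  0.0012683 ,
        0.00019716]), 'tau': array([-2.15111027e-04, -5.31792355e+01, -3.52745819e+01,  7.08236522e-02,
        2.41910439e-02, -8.67050039e-05]), 'ee_pos': array([0.13960996, 0.53170747, 0.20489684]), 'eef_rot': array([-1.6554605 ,  1.56962816, -1.91226349]), 'force': array([0.59832617, 0.16859362, 0.2320562 ]), 'moment': array([-0.02545314,  0.04836882, -0.01716983]), 'grip_width': 0.09414445145194827} 0.0188
scene {'fx': 382.0169859722401, 'fy': 382.0169859722401, 'cx': 274.24424418932193, 'cy': 205.13055375404983, 'extrinsics': array([[ 0.8837487 ,  0.46784796,  0.01032099, -0.53142564],
       [-0.31981577,  0.58772632,  0.74316596,  0.07690151],
       [ 0.34162276, -0.66007277,  0.66902752, -1.40364461],
       [ 0.        ,  0.        ,  0.        ,  1.        ]])}
side {'fx': 409.88261764319765, 'fy': 409.88261764319765, 'cx': 283.8244394544525, 'cy': 211.23589059577043, 'extrinsics': array([[ 0.89286402, -0.4500463 , -0.01588024, -0.51608173],
       [ 0.26849299,  0.50370049,  0.8210952 , -0.27744948],
       [-0.36153197, -0.73739009,  0.57057032, -0.96051862],
       [ 0.        ,  0.        ,  0.        ,  1.        ]])}
wrist {'fx': 354.13165297567974, 'fy': 354.13165297567974, 'cx': 278.69609305071305, 'cy': 206.08239914838396, 'T_tool_cam': array([[ 5.62776839e-04,  2.49244625e-01, -9.68440396e-01,
        -1.80105220e-01],
       [ 9.99999626e-01, -7.76385146e-04,  3.81300497e-04,
         2.45180239e-04],
       [-6.56845638e-04, -9.68440248e-01, -2.49244969e-01,
        -7.18765354e-02],
       [ 0.00000000e+00,  0.00000000e+00,  0.00000000e+00,
         1.00000000e+00]])}
```

View pics/scene0.png

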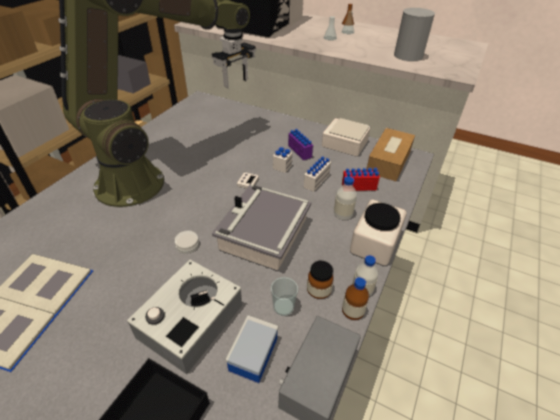

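View pics/side0.png

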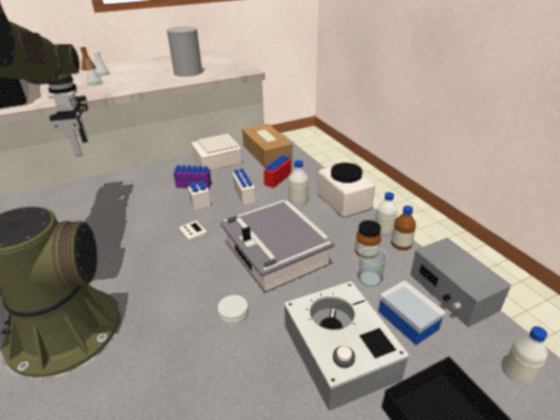

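View pics/wrist0.png

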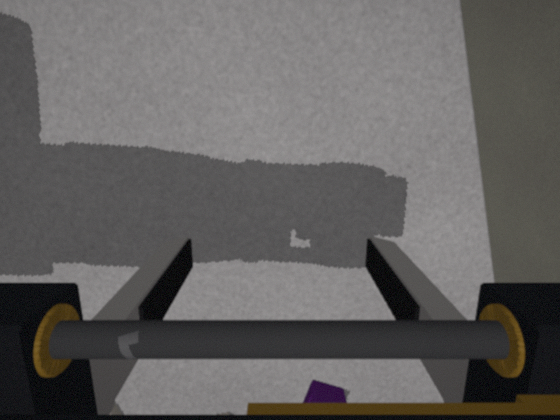

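The scene view shows the long white rack near (317,172), the square rack at (283,158), the shaker at (265,225) and the console at (187,312). Purple and red look-alikes are at (300,143) and (360,180). I'll enlarge these areas next.

```bash
cat > h.py <<'E'
import numpy as np,cv2
from station import get_obs,camera
from scipy.spatial.transform import Rotation as Ro
def cam(n):
    o=get_obs(); c=camera(n)
    if n=="wrist":
        T=np.eye(4);T[:3,:3]=Ro.from_euler('xyz',o['eef_rot']).as_matrix();T[:3,3]=o['ee_pos']
        c['extrinsics']=np.linalg.inv(T@c['T_tool_cam'])
    return c
def proj(c,P):
    P=np.atleast_2d(P);E=c['extrinsics'];q=P@E[:3,:3].T+E[:3,3]
    return np.c_[c['cx']+c['fx']*q[:,0]/-q[:,2],c['cy']+c['fy']*-q[:,1]/-q[:,2]]
def onz(c,uv,z):
    uv=np.atleast_2d(uv);E=c['extrinsics'];R=E[:3,:3];o=-R.T@E[:3,3]
    d=np.c_[(uv[:,0]-c['cx'])/c['fx'],-(uv[:,1]-c['cy'])/c['fy'],-np.ones(len(uv))]@R
    return o+d*((z-o[2])/d[:,2])[:,None]
def crop(c,name,x0,y0,w,h,s,interp=cv2.INTER_CUBIC):
    im=c['pixels'][y0:y0+h,x0:x0+w,::-1]
    im=cv2.resize(im,None,fx=s,fy=s,interpolation=interp)
    # ticks each 10 px
    for k in range(0,w,10): cv2.putText(im,str(x0+k),(k*s,8),0,.3,(0,255,255),1) if k%20==0 else None; cv2.line(im,(k*s,10),(k*s,14),(0,255,255),1)
    for k in range(0,h,10): cv2.putText(im,str(y0+k),(0,k*s+4),0,.3,(0,255,255),1) if k%20==0 else None; cv2.line(im,(20,k*s),(24,k*s),(0,255,255),1)
    cv2.imwrite(f"pics/{name}.png",im)
E
python3 - <<'E'
from h import *
c=cam("scene"); s=cam("side")
crop(c,"a1",205,130,150,110,5); crop(c,"a2",120,255,130,110,6); crop(c,"a1b",210,180,110,90,7)
crop(s,"b1",175,155,160,110,5); crop(s,"b2",280,280,135,115,5); crop(s,"b1b",215,195,120,90,6)
import pickle;pickle.dump((c,s),open("cams.pkl","wb"))
E
```

```text
(no output)
```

View pics/a1.png

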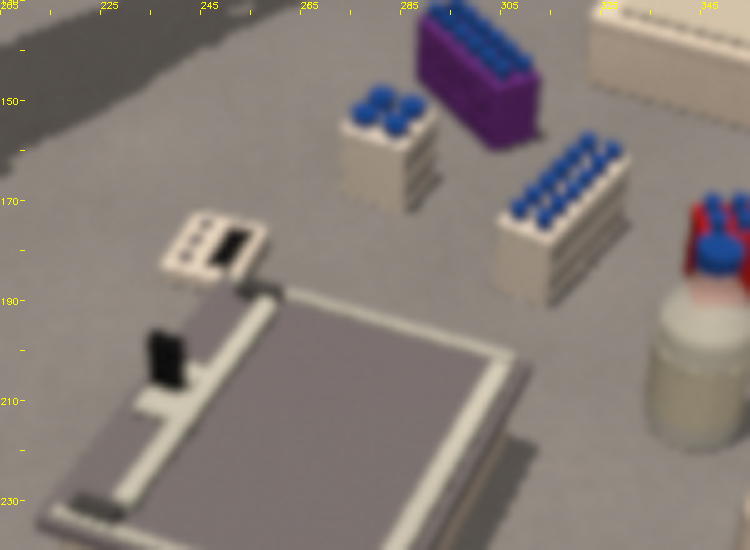

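View pics/a2.png

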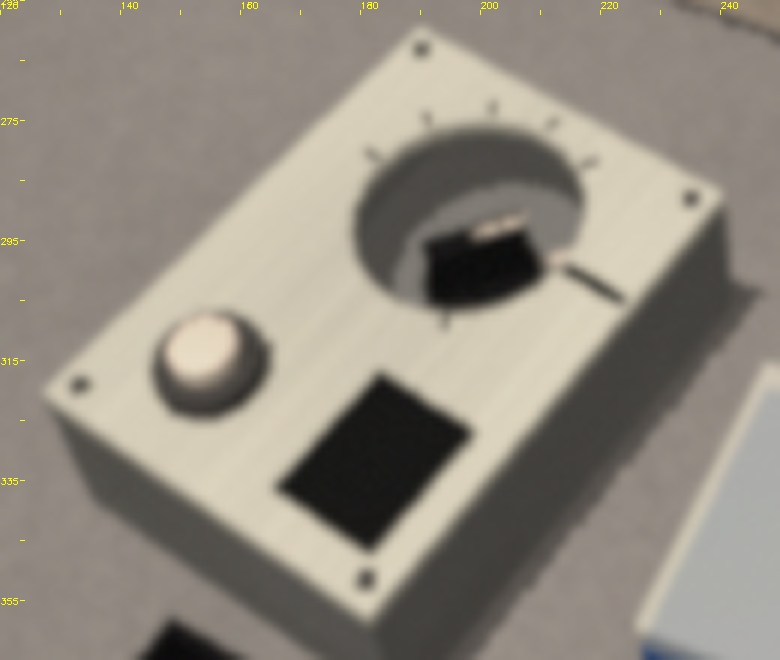

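View pics/a1b.png

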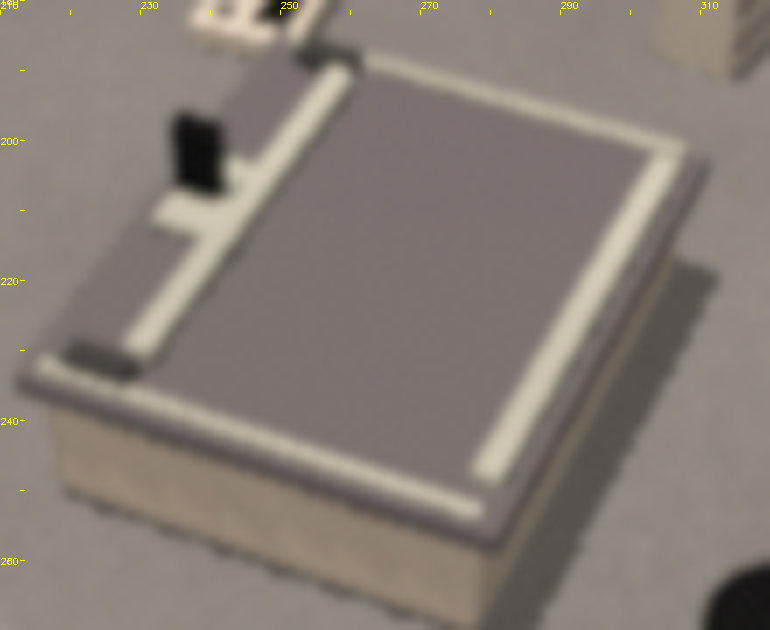

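View pics/b1.png

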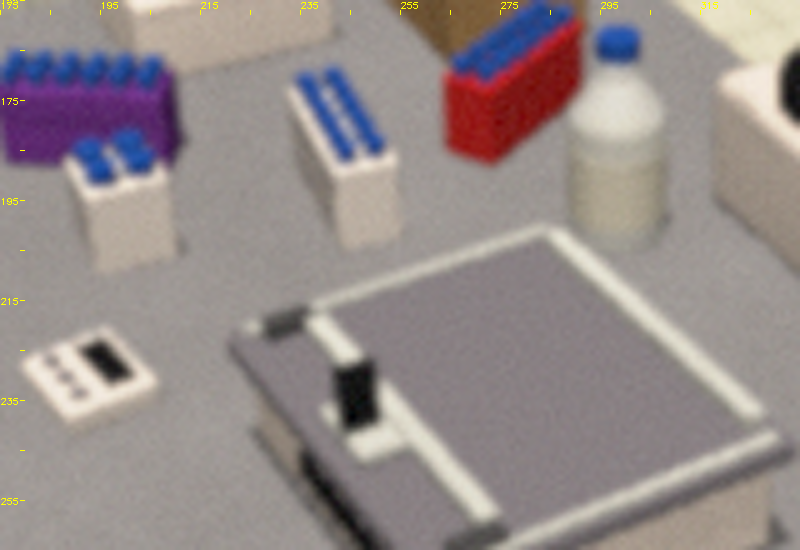

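View pics/b2.png

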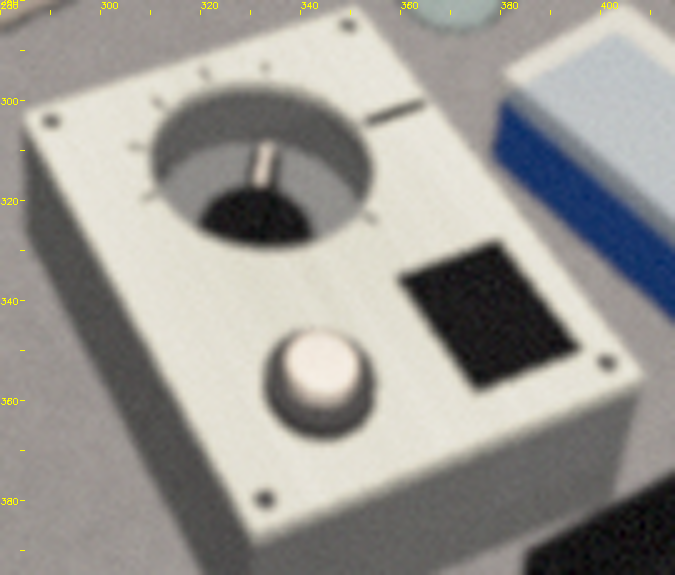

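View pics/b1b.png

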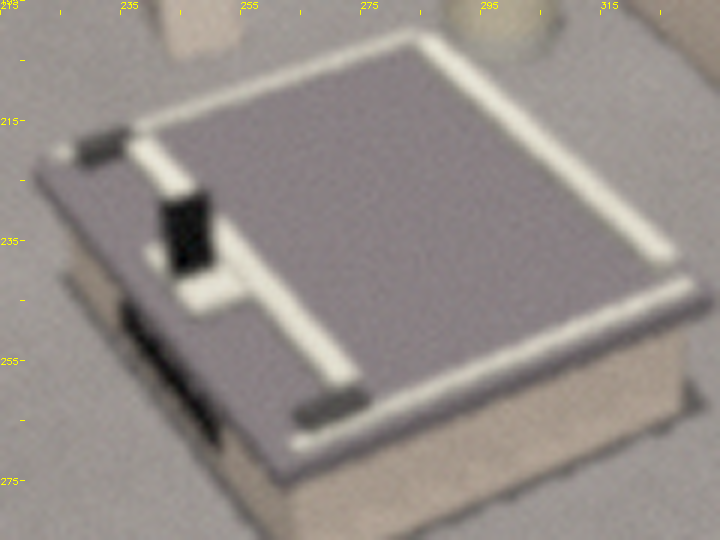

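```bash
cat > fit.py <<'E'
from h import *
import pickle
from scipy.optimize import least_squares
c,s=pickle.load(open("cams.pkl","rb"))
def px(l,x0,y0,k): return [(x0+(a+.5)/k-.5,y0+(b+.5)/k-.5) for a,b in l]
def fit(name,obs,x0):
    def loc(p,L):
        L=np.array(L);C,S=np.cos(p[2]),np.sin(p[2])
        return np.c_[p[0]+C*L[:,0]-S*L[:,1],p[1]+S*L[:,0]+C*L[:,1],L[:,2]]
    def f(p): return np.concatenate([(proj(cm,loc(p,L))-np.array(uv)).ravel() for cm,L,uv in obs])
    r=least_squares(f,x0)
    print(name,np.round(r.x,4),np.rad2deg(r.x[2]));print(np.round(r.fun.reshape(-1,2),1).tolist())
    return r.x
x,y,z=.085,.11,.082
con=fit("console",[(c,[(-x,y,z),(x,y,z),(x,-y,z),(-x,-y,z)],px([(420,25),(722,193),(368,622),(45,392)],120,255,6)),
 (s,[(-x,y,z),(x,y,z),(x,-y,z),(-x,-y,z)],px([(25,112),(365,8),(640,378),(255,545)],280,280,5))],[.4,-.2,0])
x,y,z=.11,.125,.08
sh=fit("shaker",[(c,[(-x,-y,z),(x,-y,z),(x,y,z)],px([(18,380),(491,548),(708,157)],210,180,7)),
 (s,[(-x,y,z),(-x,-y,z),(x,-y,z)],px([(35,167),(285,472),(712,292)],215,195,6))],[.5,.1,0])
x,y,z=.022,.062,.064
rk=fit("rack",[(c,[(-x,-y,z),(x,-y,z),(x,y,z),(x,-y,0)],px([(497,215),(550,245),(630,155),(550,307)],205,130,5)),
 (s,[(-x,y,z),(-x,-y,z),(x,-y,z),(-x,-y,0),(x,-y,0)],px([(288,88),(338,165),(397,150),(345,248),(400,235)],175,155,5))],[.6,.3,0])
x=y=.028
sq=fit("square",[(c,[(-x,-y,z),(x,-y,z),(x,y,z),(x,-y,0)],px([(342,125),(405,148),(438,105),(408,211)],205,130,5)),
 (s,[(-x,-y,z),(x,-y,z)],px([(82,198),(172,180)],175,155,5))],[.5,.3,0])
print("btn",onz(c,px([(204,345)],120,255,6),.104),onz(s,px([(322,362)],280,280,5),.104))
# tab top centre
print("tab top",onz(c,px([(197,120)],210,180,7),.128),onz(s,px([(186,197)],215,195,6),.128))
print("pointer ends scene",onz(c,px([(472,236),(525,217)],120,255,6),.066),"side",onz(s,px([(258,185),(268,143)],280,280,5),.066))
E
python3 fit.py
```

```text
console [ 0.5396 -0.3488 -0.0793] -4.542903464952268
[[0.1, 0.5], [0.4, 0.7], [-0.5, -0.4], [-0.7, 0.2], [-0.3, 0.6], [-1.2, -0.0], [1.1, 0.3], [-0.2, -1.7]]
shaker [0.5576 0.0096 0.0738] 4.2268261336940265
[[-1.2, -0.5], [0.8, -0.7], [0.4, 0.1], [-0.7, -0.5], [-0.5, 0.6], [1.7, -0.2]]
rack [ 0.5971  0.3499 -0.088 ] -5.043270994618933
[[0.8, 0.8], [1.1, -1.0], [1.0, -0.1], [-0.4, 0.6], [-1.0, -0.7], [-0.8, 1.0], [0.2, 1.3], [-0.7, 0.6], [0.7, 0.4]]
square [0.4428 0.3652 0.0192] 1.09809645099991
[[-0.4, 0.3], [0.4, -0.3], [0.1, 0.8], [-0.7, 0.8], [0.5, -0.4], [-0.9, -1.3]]
btn [[ 0.50103453 -0.41361434  0.104     ]] [[ 0.49886775 -0.4139222   0.104     ]]
tab top [[0.47048711 0.00687151 0.128     ]] [[0.47263417 0.0068879  0.128     ]]
pointer ends scene [[ 0.54241999 -0.30409143  0.066     ]
 [ 0.55656806 -0.28549955  0.066     ]] side [[ 0.54241641 -0.30294446  0.066     ]
 [ 0.55918079 -0.28463164  0.066     ]]
```

```bash
cat >> h.py <<'E'
def pose():
    o=get_obs(); return np.array(o['ee_pos']),Ro.from_euler('xyz',o['eef_rot']).as_matrix(),o
def target(yaw): # tool x down, tool y at angle yaw in world xy
    x=np.array([0,0,-1.]);y=np.array([np.cos(yaw),np.sin(yaw),0]);return np.c_[x,y,np.cross(x,y)]
def plan(pos,yaw,n=None,start=None):
    p,R,o=pose()
    if start: p,R=np.array(start[0]),target(start[1])
    pos=np.array(pos,float)
    best=min((yaw,yaw+np.pi),key=lambda a:abs((Ro.from_matrix(R.T@target(a))).magnitude()))
    Rt=target(best); rv=Ro.from_matrix(R.T@Rt).as_rotvec(degrees=True)
    d=pos-p
    m=max(int(np.ceil(max(abs(rv).max()/10.5,np.linalg.norm(d)/.06))),n or 1)
    rows=[];Rc=R.copy();pc=p.copy();t=np.round(rv/m,1);t[np.abs(t)<.05]=0
    for i in range(m):
        sh=np.round(Rc.T@(p+d*(i+1)/m-pc),4)
        pc=pc+Rc@sh;Rc=Rc@Ro.from_rotvec(t,degrees=True).as_matrix();rows.append([float(v) for v in np.r_[sh,t]])
    print("rows",m);print(str([rows]).replace('-0.0,','0,').replace('0.0,','0,'));print("end",pc.round(4),"d",d.round(4),"rv",rv.round(1))
E
python3 - <<'E'
from h import *
import pickle
c,s=pickle.load(open("cams.pkl","rb"))
p,R,o=pose();print(R.round(3))
print("bottle cap top",onz(c,[[348.5,183]],.15),onz(s,[[298,163.5]],.15))
print("jar",onz(c,[[321,268]],.09),onz(s,[[369,229]],.09),"red",onz(c,[[345,173]],.064),"beaker",onz(c,[[285,288]],.085))
plan([.597,.35,.20],-.088)
plan([.597,.35,.20],-.088+np.pi)
E
```

```text
[[-0.     0.254  0.967]
 [-0.001  0.967 -0.254]
 [-1.    -0.001 -0.   ]]
bottle cap top [[0.75114275 0.20471082 0.15      ]] [[0.73838248 0.21305929 0.15      ]]
jar [[ 0.79125123 -0.09670079  0.09      ]] [[ 0.78338357 -0.10913572  0.09      ]] red [[0.69479278 0.36120005 0.064     ]] beaker [[ 0.7346013  -0.19543444  0.085     ]]
rows 9
[[[0.0006, -0.0066, 0.0543, 8.9, 0, 0.0], [0.0006, 0.0018, 0.0546, 8.9, 0, 0.0], [0.0005, 0.0103, 0.0537, 8.9, 0, 0.0], [0.0006, 0.0185, 0.0515, 8.9, 0, 0.0], [0.0006, 0.0262, 0.048, 8.9, 0, 0.0], [0.0006, 0.0333, 0.0434, 8.9, 0, 0.0], [0.0005, 0.0396, 0.0377, 8.9, 0, 0.0], [0.0006, 0.045, 0.0311, 8.9, 0, 0.0], [0.0006, 0.0492, 0.0238, 8.9, 0, 0.0]]]
end [0.597 0.35  0.2  ] d [ 0.4573 -0.1818 -0.0052] rv [80.3  0.   0. ]
rows 9
[[[0.0006, -0.0066, 0.0543, 8.9, 0, 0.0], [0.0006, 0.0018, 0.0546, 8.9, 0, 0.0], [0.0005, 0.0103, 0.0537, 8.9, 0, 0.0], [0.0006, 0.0185, 0.0515, 8.9, 0, 0.0], [0.0006, 0.0262, 0.048, 8.9, 0, 0.0], [0.0006, 0.0333, 0.0434, 8.9, 0, 0.0], [0.0005, 0.0396, 0.0377, 8.9, 0, 0.0], [0.0006, 0.045, 0.0311, 8.9, 0, 0.0], [0.0006, 0.0492, 0.0238, 8.9, 0, 0.0]]]
end [0.597 0.35  0.2  ] d [ 0.4573 -0.1818 -0.0052] rv [80.3  0.   0. ]
```

step_arm(
  motion=[
    [[0,-0.0066,0.0543,8.9,0,0],[0,0.0018,0.0546,8.9,0,0],[0,0.0103,0.0537,8.9,0,0],[0,0.0185,0.0515,8.9,0,0],[0,0.0262,0.048,8.9,0,0],[0,0.0333,0.0434,8.9,0,0],[0,0.0396,0.0377,8.9,0,0],[0,0.045,0.0311,8.9,0,0],[0,0.0492,0.0238,8.9,0,0],[0,0,0,0,0,0],[0,0,0,0,0,0]],
  ],
  fingers=0.075,
)

```text
time_s: 1.62
ee_pos: [0.5965, 0.3502, 0.205]
eef_rot: [-1.188, 1.57, -2.842]
force: [-0.7, 0.4, 0.5]
grip_width: 0.0749
```

```bash
python3 - <<'E'
from h import *
w=cam("wrist");cv2.imwrite("pics/w1.png",cv2.resize(w['pixels'][:,:,::-1],(784,588),interpolation=cv2.INTER_CUBIC))
import pickle;pickle.dump(w,open("w1.pkl","wb"))
p,R,o=pose();print(p,R.round(3),o['grip_width'])
for z in(.064,0):
  C,S=np.cos(-.088),np.sin(-.088)
  print(z,(proj(w,[[.597+C*a-S*b,.35+S*a+C*b,z] for a,b in((-.022,-.062),(.022,-.062),(.022,.062),(-.022,.062))])*1.4).round(0).tolist())
E
```

```text
[0.59621226 0.35069891 0.20545872] [[-0.     0.997 -0.082]
 [ 0.    -0.082 -0.997]
 [-1.    -0.     0.   ]] 0.07479924641351739
0.064 [[358.0, 361.0], [422.0, 361.0], [426.0, 178.0], [356.0, 178.0]]
0 [[363.0, 330.0], [417.0, 330.0], [420.0, 175.0], [362.0, 175.0]]
```

View pics/w1.png

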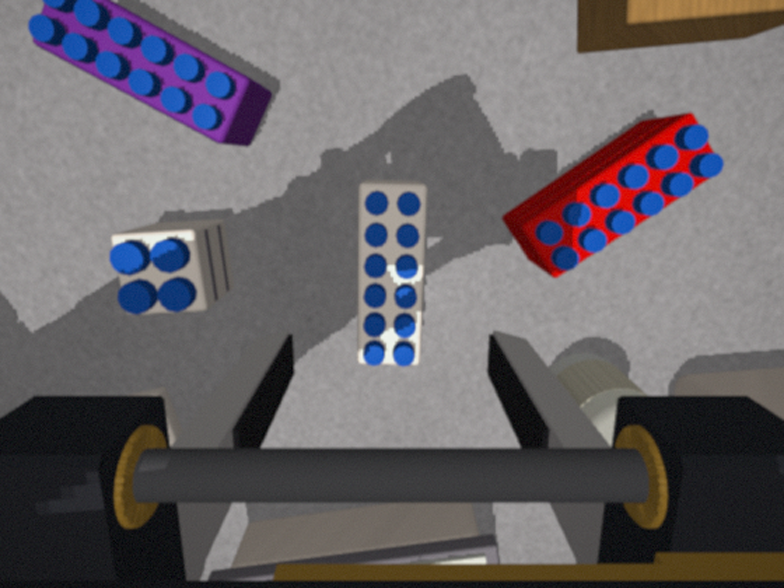

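The wrist view shows the white rack's top corners at (359,183), (427,183), (419,364) and (359,364) in the scaled image. That is within 3 mm of the fit, with about 1° more yaw. The jaws straddle it and nothing is in the way.

```bash
python3 - <<'E'
from h import *
plan([.5972,.3475,.018],-.1,7)
E
```

```text
rows 7
[[[0.0268, 0.0002, 0.0004, 0.1, 0, 0.0], [0.0268, 0.0002, 0.0005, 0.1, 0, 0.0], [0.0267, 0.0002, 0.0004, 0.1, 0, 0.0], [0.0268, 0.0001, 0.0005, 0.1, 0, 0.0], [0.0268, 0.0002, 0.0004, 0.1, 0, 0.0], [0.0268, 0.0002, 0.0005, 0.1, 0, 0.0], [0.0268, 0.0002, 0.0004, 0.1, 0, 0.0]]]
end [0.5972 0.3475 0.018 ] d [ 0.001  -0.0032 -0.1875] rv [1. 0. 0.]
```

step_arm(
  motion=[
    [[0.03,0.0005,0.001,0.5,0,0],[0.03,0.0005,0.001,0.5,0,0],[0.03,0,0.001,0,0,0],[0.03,0,0,0,0,0],[0.03,0,0,0,0,0],[0.025,0,0,0,0,0],[0.0125,0,0,0,0,0],[0,0,0,0,0,0]],
  ],
)

```text
time_s: 2.68
ee_pos: [0.5971, 0.3475, 0.0179]
eef_rot: [-1.06, 1.57, -2.731]
force: [0.4, 0.3, 1.4]
grip_width: 0.0749
```

step_arm(
  motion=[
    [[0,0,0,0,0,0],[0,0,0,0,0,0],[0,0,0,0,0,0],[0,0,0,0,0,0],[0,0,0,0,0,0],[0,0,0,0,0,0]],
  ],
  fingers=0.03,
  squeeze=20,
)

```text
time_s: 3.42
ee_pos: [0.5978, 0.3471, 0.0184]
eef_rot: [2.646, 1.571, 0.974]
force: [-3.8, 0.3, 6.0]
grip_width: 0.0443
```

step_arm(
  motion=[
    [[-0.005,0,0,0,0,0],[-0.02,0,0,0,0,0],[-0.04,0,0,0,0,0],[-0.05,0,0,0,0,0],[-0.05,0,0,0,0,0],[-0.035,0,0,0,0,0],[0,0,0,0,0,0]],
  ],
)

```text
time_s: 4.3
ee_pos: [0.5985, 0.3474, 0.222]
eef_rot: [2.138, 1.565, 0.466]
force: [-0.3, -0.0, -3.7]
grip_width: 0.044
```

```bash
python3 - <<'E'
from h import *
p,R,o=pose();print(p,o['grip_width'],o['force'])
plan([.622,.0143,.217],.0738,10)
E
```

```text
[0.59848991 0.34738217 0.22195745] 0.04399042451720908 [-0.26508111 -0.01320972 -3.68535643]
rows 10
[[[0.0004, 0.0057, 0.0329, -1.0, 0, 0.0], [0.0004, 0.0051, 0.033, -1.0, 0, 0.0], [0.0004, 0.0046, 0.0331, -1.0, 0, 0.0], [0.0005, 0.004, 0.0331, -1.0, 0, 0.0], [0.0004, 0.0034, 0.0332, -1.0, 0, 0.0], [0.0004, 0.0028, 0.0333, -1.0, 0, 0.0], [0.0004, 0.0022, 0.0333, -1.0, 0, 0.0], [0.0004, 0.0017, 0.0334, -1.0, 0, 0.0], [0.0004, 0.0011, 0.0334, -1.0, 0, 0.0], [0.0005, 0.0005, 0.0334, -1.0, 0, 0.0]]]
end [0.622  0.0143 0.217 ] d [ 0.0235 -0.3331 -0.005 ] rv [-10.   -0.2  -0.3]
```

step_arm(
  motion=[
    [[0,0.003,0.016,-0.5,0,0],[0,0.0055,0.033,-1,0,0],[0,0.005,0.033,-1,0,0],[0,0.004,0.033,-1,0,0],[0,0.004,0.033,-1,0,0],[0,0.003,0.033,-1,0,0],[0,0.003,0.033,-1,0,0],[0,0.002,0.033,-1,0,0],[0,0.001,0.033,-1,0,0],[0,0.001,0.033,-1,0,0],[0,0,0.018,-0.5,0,0],[0,0,0,0,0,0]],
  ],
)

```text
time_s: 5.8
ee_pos: [0.6211, 0.0132, 0.2162]
eef_rot: [-1.618, 1.568, -3.118]
force: [0.5, -0.0, -2.5]
grip_width: 0.0436
```

```bash
python3 - <<'E'
from h import *
p,R,o=pose();print(p,R.round(3),o['force'])
c=cam("scene");s=cam("side");w=cam("wrist")
crop(c,"a3",210,130,130,140,4);crop(s,"b3",215,120,130,160,4)
cv2.imwrite("pics/w3.png",cv2.resize(w['pixels'][:,:,::-1],(784,588),interpolation=cv2.INTER_CUBIC))
import pickle;pickle.dump(w,open("w3.pkl","wb"))
def sh(L,x=.5576,y=.0096,a=.0738):
    L=np.array(L);return np.c_[x+np.cos(a)*L[:,0]-np.sin(a)*L[:,1],y+np.sin(a)*L[:,0]+np.cos(a)*L[:,1],L[:,2]]
P=[(.09,-.09,.09),(.09,.09,.09),(.102,-.09,.09),(.102,.09,.09),(.11,.125,.08),(-.11,.125,.08),(-.11,-.125,.08)]
print((proj(w,sh(P))*1.4).round(0).tolist())
E
```

```text
[0.62107164 0.01315962 0.21616217] [[-0.003  0.997  0.071]
 [-0.     0.071 -0.997]
 [-1.    -0.003 -0.   ]] [ 0.45485059 -0.03649014 -2.48602458]
[[428.0, 408.0], [434.0, 131.0], [446.0, 408.0], [454.0, 131.0], [468.0, 70.0], [97.0, 70.0], [148.0, 445.0]]
```

View pics/w3.png

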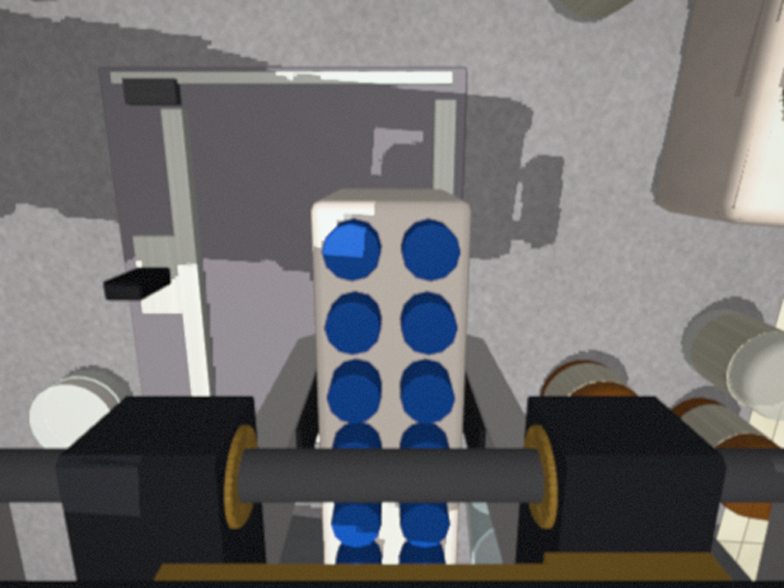

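View pics/a3.png

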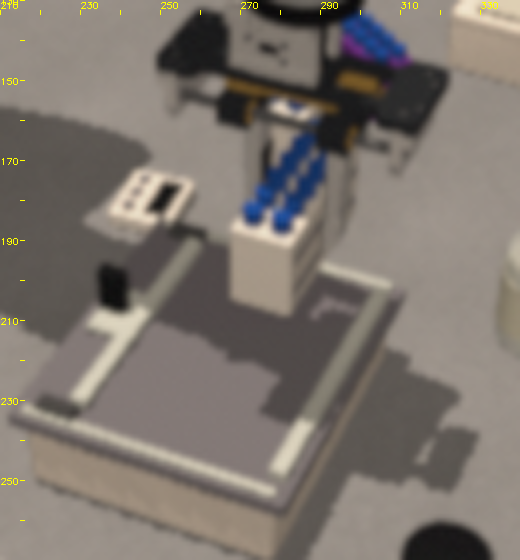

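View pics/b3.png

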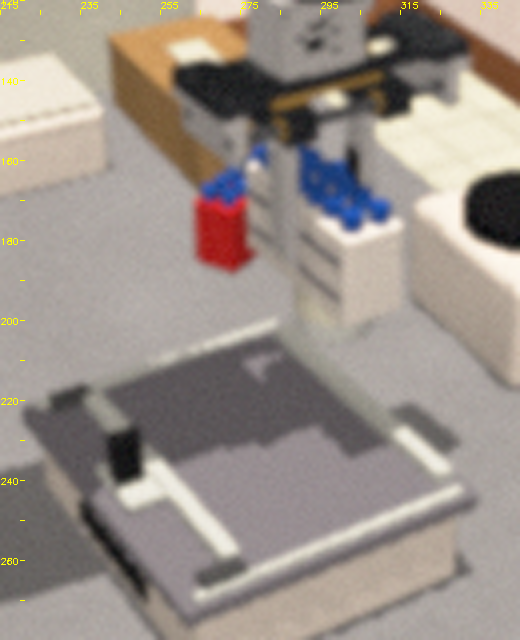

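```bash
python3 - <<'E'
from h import *
import pickle
w=pickle.load(open("w3.pkl","rb"))
q=onz(w,np.array([[313,204],[470,204]])/1.4,.262);print(q,q.mean(0))
print(onz(w,np.array([[100,68],[467,67]])/1.4,.08))
def sh(L,x=.5576,y=.0096,a=.0738):
    L=np.array(L);return np.c_[x+np.cos(a)*L[:,0]-np.sin(a)*L[:,1],y+np.sin(a)*L[:,0]+np.cos(a)*L[:,1],L[:,2]]
print(sh([(.064,0,.08),(.068,0,.08),(.11,.125,.08),(-.11,.125,.08)]))
m=sh([(.063,0,.0)])[0];plan([m[0],m[1]-.001,.0985],.0738,6)
E
```

```text
[[0.59633091 0.07402379 0.262     ]
 [0.63849369 0.07712152 0.262     ]] [0.6174123  0.07557266 0.262     ]
[[0.44078118 0.12750006 0.08      ]
 [0.65759342 0.14396341 0.08      ]]
[[0.62142579 0.01431891 0.08      ]
 [0.62541491 0.01461385 0.08      ]
 [0.65808395 0.14237038 0.08      ]
 [0.43868279 0.12614912 0.08      ]]
rows 6
[[[0.0198, -0.0002, 0.0003, 0, 0, 0.0], [0.0197, -0.0001, 0.0004, 0, 0, 0.0], [0.0198, -0.0002, 0.0003, 0, 0, 0.0], [0.0198, -0.0002, 0.0003, 0, 0, 0.0], [0.0197, -0.0001, 0.0004, 0, 0, 0.0], [0.0198, -0.0002, 0.0003, 0, 0, 0.0]]]
end [0.6204 0.0133 0.0985] d [-0.001  -0.0021 -0.1186] rv [-0.  -0.   0.1]
```

step_arm(
  motion=[
    [[0.02,0,0,0,0,0],[0.025,0,-0.001,0,0,0],[0.025,0,0,0,0,0],[0.02,0,0,0,0,0],[0.012,0,0,0,0,0],[0.007,0,0,0,0,0],[0.004,0,0,0,0,0],[0,0,0,0,0,0],[0,0,0,0,0,0]],
  ],
)

```text
time_s: 7.08
ee_pos: [0.6221, 0.0159, 0.1055]
eef_rot: [1.478, 1.57, -0.02]
force: [-0.4, -0.1, -2.5]
grip_width: 0.0437
```

step_arm(
  motion=[
    [[0.003,-0.001,0.001,0,0,0],[0.002,0,0,0,0,0],[0.001,0,0,0,0,0],[0,0,0,0,0,0],[0,0,0,0,0,0]],
  ],
)

```text
time_s: 7.7
ee_pos: [0.6209, 0.0149, 0.099]
eef_rot: [1.323, 1.571, -0.174]
force: [0.3, -0.1, -3.1]
grip_width: 0.0439
```

step_arm(
  motion=[
    [[0.001,0,0,0,0,0],[0,0,0,0,0,0],[0.0005,0,0,0,0,0],[0,0,0,0,0,0]],
  ],
)

```text
time_s: 8.2
ee_pos: [0.621, 0.0149, 0.0983]
eef_rot: [1.476, 1.57, -0.022]
force: [-3.2, 0.4, 6.5]
grip_width: 0.0435
```

Contact: Fz rose from -3 to +6.5 N. Next I release and look.

step_arm(
  motion=[
    [[0,0,0,0,0,0],[0,0,0,0,0,0],[0,0,0,0,0,0],[0,0,0,0,0,0]],
  ],
  fingers=0.062,
)

```text
time_s: 8.7
ee_pos: [0.6209, 0.0149, 0.0974]
eef_rot: [-1.707, 1.571, 3.078]
force: [-0.7, -0.4, -0.3]
grip_width: 0.0619
```

step_arm(
  motion=[
    [[-0.01,0,0,0,0,0],[-0.03,0,0,0,0,0],[-0.04,0,0,0,0,0],[-0.04,0,0,0,0,0],[-0.02,0,0,0,0,0],[0,0,0,0,0,0],[0,0,0,0,0,0]],
  ],
)

```text
time_s: 9.57
ee_pos: [0.6206, 0.0149, 0.2364]
eef_rot: [-1.661, 1.569, 3.124]
force: [-0.1, -0.2, -0.8]
grip_width: 0.0621
```

```bash
python3 - <<'E'
from h import *
p,R,o=pose();print(p,R.round(3),o['force'])
c=cam("scene");w=cam("wrist")
crop(c,"a4",210,130,130,140,4)
cv2.imwrite("pics/w4.png",cv2.resize(w['pixels'][:,:,::-1],(784,588),interpolation=cv2.INTER_CUBIC))
import pickle;pickle.dump(w,open("w4.pkl","wb"))
# plan to tab hover
a=.0738;T=np.array([.4715,.0069]);print(T)
plan([T[0],T[1],.20],a+np.pi/2,10)
E
```

```text
[0.6205523  0.01490456 0.23643655] [[-0.001  0.997  0.073]
 [ 0.     0.073 -0.997]
 [-1.    -0.001 -0.   ]] [-0.13039367 -0.21724533 -0.77105524]
[0.4715 0.0069]
rows 10
[[[0.0036, -0.0149, -0.0003, 9.0, 0, 0.0], [0.0037, -0.0148, 0.0021, 9.0, 0, 0.0], [0.0036, -0.0143, 0.0043, 9.0, 0, 0.0], [0.0037, -0.0134, 0.0065, 9.0, 0, 0.0], [0.0036, -0.0122, 0.0085, 9.0, 0, 0.0], [0.0037, -0.0108, 0.0104, 9.0, 0, 0.0], [0.0036, -0.009, 0.0119, 9.0, 0, 0.0], [0.0037, -0.007, 0.0131, 9.0, 0, 0.0], [0.0036, -0.0049, 0.0141, 9.0, 0, 0.0], [0.0037, -0.0026, 0.0147, 9.0, 0, 0.0]]]
end [0.4715 0.0069 0.2   ] d [-0.149  -0.008  -0.0362] rv [90.   0.1  0.1]
```

View pics/w4.png

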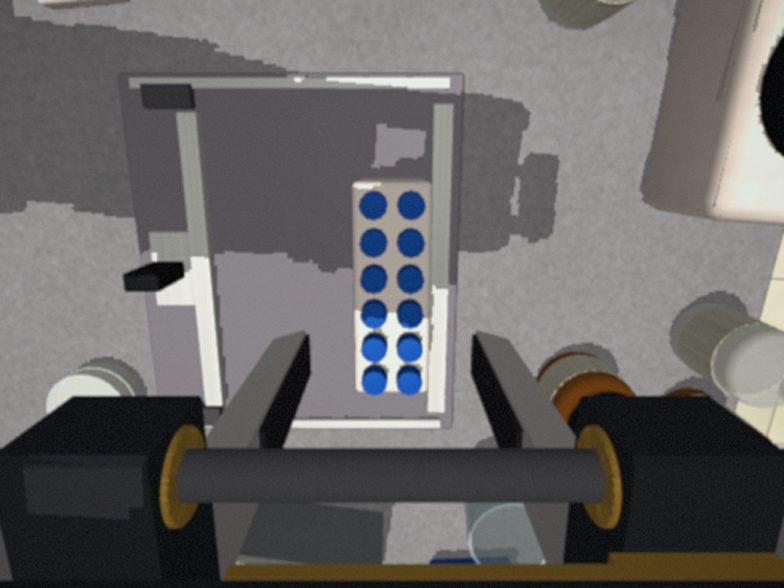

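View pics/a4.png

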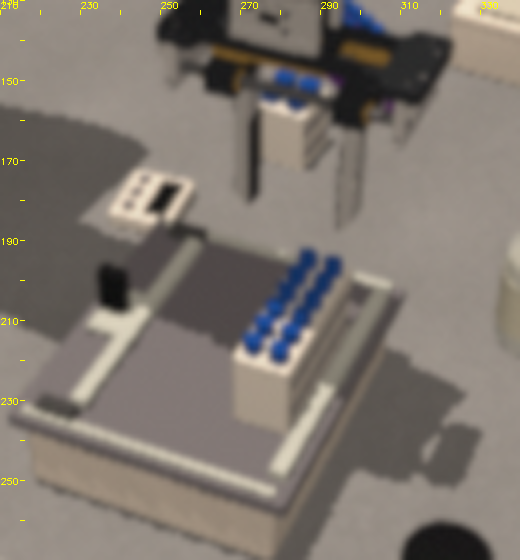

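```bash
python3 - <<'E'
from h import *
import pickle
w=pickle.load(open("w4.pkl","rb"))
print("fence",onz(w,np.array([[443,103],[437,412]])/1.4,.09))
print("rack",onz(w,np.array([[354,186],[430,185],[357,391],[427,391]])/1.4,.144))
crop(w,"w4c",80,160,70,70,8)
E
```

```text
fence [[ 0.64543264  0.12398825  0.09      ]
 [ 0.66221593 -0.08659956  0.09      ]]
rack [[ 0.59689208  0.07237513  0.144     ]
 [ 0.63765442  0.0759136   0.144     ]
 [ 0.60536657 -0.04766371  0.144     ]
 [ 0.64716444 -0.04457111  0.144     ]]
```

View pics/w4c.png

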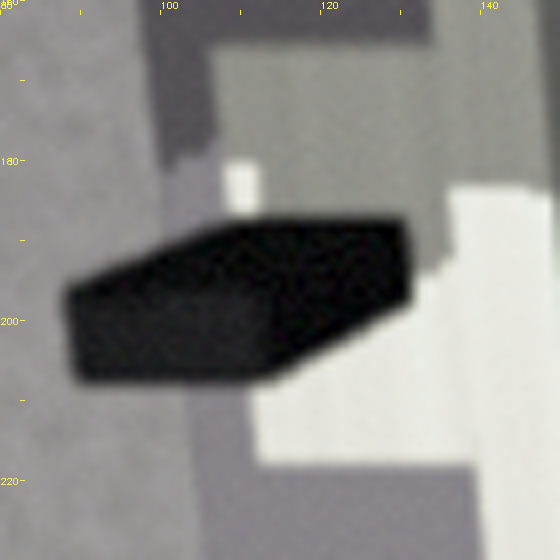

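step_arm(
  motion=[
    [[0,-0.015,0,9,0,0],[0,-0.015,0.002,9,0,0],[0,-0.0145,0.0045,9,0,0],[0,-0.0135,0.0065,9,0,0],[0,-0.012,0.0085,9,0,0],[0,-0.011,0.0105,9,0,0],[0,-0.009,0.012,9,0,0],[0,-0.007,0.013,9,0,0],[0,-0.005,0.014,9,0,0],[0,-0.0025,0.0145,9,0,0],[0,0,0,0,0,0],[0,0,0,0,0,0]],
  ],
  fingers=0.05,
)

```text
time_s: 11.18
ee_pos: [0.4719, 0.0066, 0.2372]
eef_rot: [-0.132, 1.571, 3.086]
force: [0.0, 0.2, -0.5]
grip_width: 0.0497
```

```bash
python3 - <<'E'
from h import *
p,R,o=pose();print(p,R.round(3),o['force'])
w=cam("wrist")
cv2.imwrite("pics/w5.png",cv2.resize(w['pixels'][:,:,::-1],(784,588),interpolation=cv2.INTER_CUBIC))
import pickle;pickle.dump(w,open("w5.pkl","wb"))
print((proj(w,[[.4715,.0069,.128]])*1.4))
E
```

```text
[0.47189854 0.00658668 0.23721388] [[-0.     0.076 -0.997]
 [ 0.    -0.997 -0.076]
 [-1.    -0.     0.   ]] [ 0.0066738   0.23237882 -0.47039488]
[[389.5102808  285.92556054]]
```

View pics/w5.png

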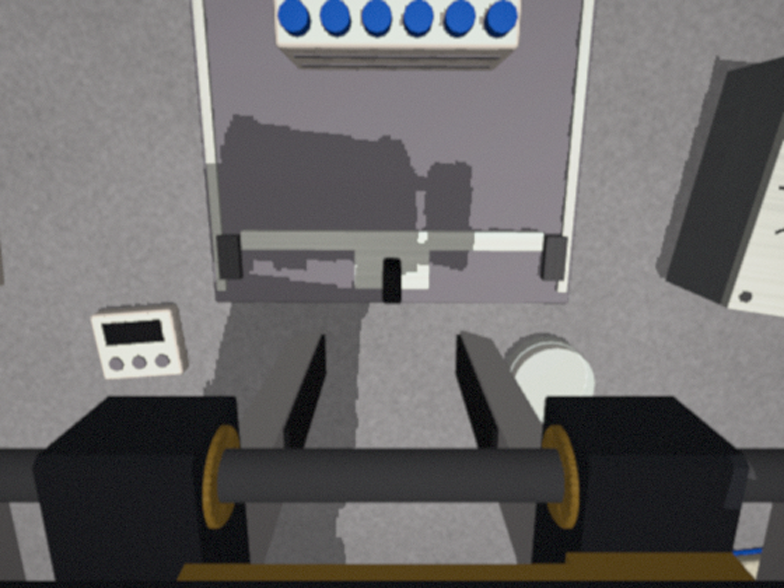

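```bash
python3 - <<'E'
from h import *
import pickle
w=pickle.load(open("w4.pkl","rb"))
print(onz(w,[[80+173/8-.5,160+337/8-.5]],.128))
print(onz(w,[[80+75/8-.5,160+337/8-.5],[80+268/8-.5,160+337/8-.5]],.128))
w=pickle.load(open("w5.pkl","rb"))
print(onz(w,np.array([[392,302],[392,276]])/1.4,.128))
plan([.4715,.0058,.095],.0738+np.pi/2,6)
crop(w,"w5c",250,160,60,70,8)
E
```

```text
[[0.47214182 0.00576464 0.128     ]]
[[0.46190331 0.00500802 0.128     ]
 [0.48206665 0.00649809 0.128     ]]
[[0.46160349 0.00462417 0.128     ]
 [0.47771498 0.00588463 0.128     ]]
rows 6
[[[0.0237, 0.0001, 0.0001, 0, 0, 0.0], [0.0237, 0.0002, 0, 0, 0, 0.0], [0.0237, 0.0001, 0.0001, 0, 0, 0.0], [0.0237, 0.0001, 0.0001, 0, 0, 0.0], [0.0237, 0.0001, 0.0001, 0, 0, 0.0], [0.0237, 0.0002, 0, 0, 0, 0.0]]]
end [0.4716 0.0058 0.095 ] d [-0.0004 -0.0008 -0.1422] rv [0.1 0.  0. ]
```

View pics/w5c.png

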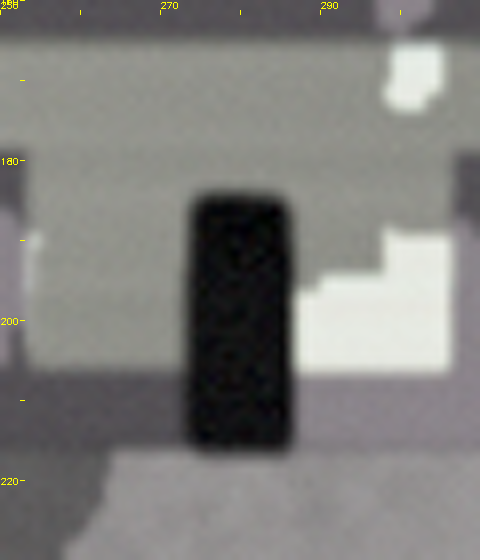

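Tab top centre from the wrist view is about (0.472, 0.0058), which agrees with the scene and side estimates. I'll descend and grip it.

step_arm(
  motion=[
    [[0.025,0.0005,0,0,0,0],[0.03,0.0005,0,0,0,0],[0.03,0,0,0,0,0],[0.03,0,0,0,0,0],[0.018,0,0,0,0,0],[0.008,0,0,0,0,0],[0,0,0,0,0,0]],
  ],
)

```text
time_s: 12.1
ee_pos: [0.4718, 0.0056, 0.0963]
eef_rot: [-0.097, 1.57, 3.118]
force: [1.1, -0.2, -0.5]
grip_width: 0.0501
```

step_arm(
  motion=[
    [[0,0,0,0,0,0],[0,0,0,0,0,0],[0,0,0,0,0,0],[0,0,0,0,0,0],[0,0,0,0,0,0]],
  ],
  fingers=0.006,
  squeeze=25,
)

```text
time_s: 12.72
ee_pos: [0.4717, 0.0058, 0.0966]
eef_rot: [-2.125, 1.57, 1.09]
force: [-1.2, 2.9, 2.4]
grip_width: 0.0116
```

step_arm(
  motion=[
    [[0,0,-0.004,0,0,0],[0,0,-0.008,0,0,0],[0,0,-0.01,0,0,0],[0,0,-0.01,0,0,0],[0,0,-0.01,0,0,0],[0,0,-0.01,0,0,0],[0,0,-0.01,0,0,0],[0,0,-0.01,0,0,0],[0,0,-0.008,0,0,0],[0,0,-0.005,0,0,0],[0,0,0,0,0,0]],
  ],
)

```text
time_s: 14.1
ee_pos: [0.5575, 0.012, 0.0966]
eef_rot: [-3.076, 1.569, 0.139]
force: [1.9, 4.3, 3.5]
grip_width: 0.0119
```

step_arm(
  motion=[
    [[0,0,-0.003,0,0,0],[0,0,-0.003,0,0,0],[0,0,-0.002,0,0,0],[0,0,-0.002,0,0,0],[0,0,0,0,0,0]],
  ],
)

```text
time_s: 14.72
ee_pos: [0.5667, 0.0127, 0.0966]
eef_rot: [-2.876, 1.57, 0.339]
force: [-0.2, 3.6, 5.3]
grip_width: 0.0118
```

```bash
python3 - <<'E'
from h import *
p,R,o=pose();print(p,o['force'])
w=cam("wrist");c=cam("scene")
crop(c,"a6",210,160,120,110,6)
cv2.imwrite("pics/w6.png",cv2.resize(w['pixels'][:,:,::-1],(784,588),interpolation=cv2.INTER_CUBIC))
E
```

```text
[0.56673484 0.01268399 0.09662987] [-0.18292719  3.61581813  5.26438218]
```

View pics/a6.png

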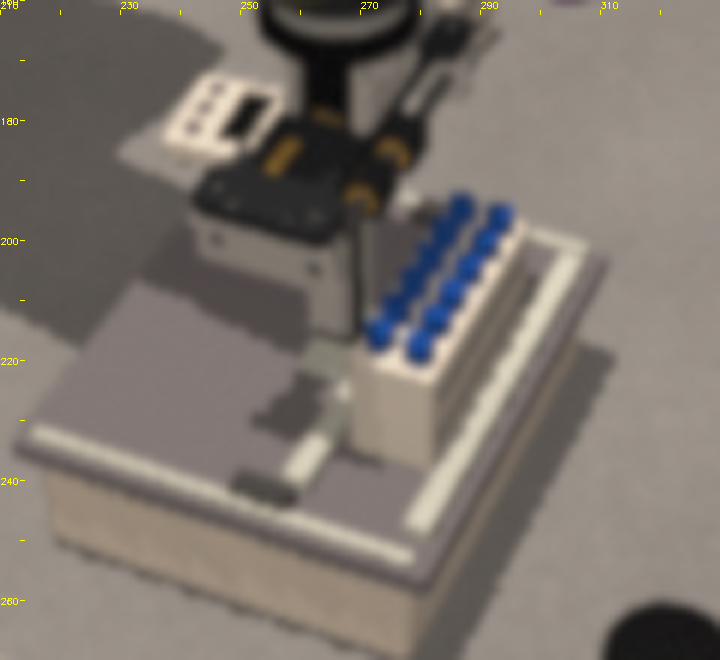

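View pics/w6.png

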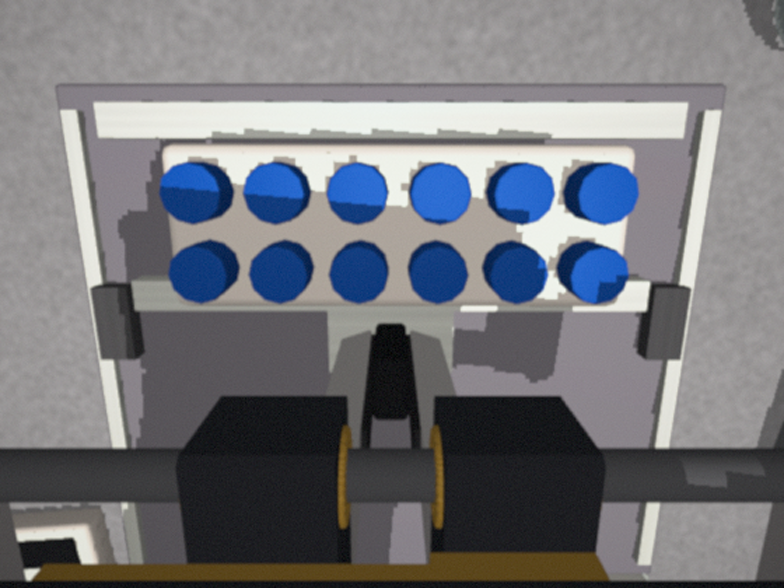

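The bar is close to the rack and a gap to the fence remains. I'll go on slowly.

step_arm(
  motion=[
    [[0,0,-0.002,0,0,0],[0,0,-0.001,0,0,0],[0,0,-0.001,0,0,0],[0,0,-0.001,0,0,0],[0,0,0,0,0,0]],
  ],
)

```text
time_s: 15.45
ee_pos: [0.5714, 0.013, 0.0966]
eef_rot: [-1.649, 1.571, 1.566]
force: [-2.9, 5.3, 5.5]
grip_width: 0.012
```

step_arm(
  motion=[
    [[0,0,-0.001,0,0,0],[0,0,-0.001,0,0,0],[0,0,-0.001,0,0,0],[0,0,0,0,0,0]],
  ],
)

```text
time_s: 15.95
ee_pos: [0.5743, 0.0132, 0.0966]
eef_rot: [-0.431, 1.57, 2.784]
force: [-3.0, 3.9, 7.2]
grip_width: 0.012
```

step_arm(
  motion=[
    [[0,0,-0.001,0,0,0],[0,0,-0.001,0,0,0],[0,0,0,0,0,0]],
  ],
)

```text
time_s: 16.32
ee_pos: [0.5756, 0.0133, 0.0966]
eef_rot: [-0.084, 1.569, 3.13]
force: [-10.2, 3.8, 10.4]
grip_width: 0.0115
```

step_arm(
  motion=[
    [[0,0,-0.001,0,0,0],[0,0,-0.001,0,0,0],[0,0,0,0,0,0]],
  ],
)

```text
time_s: 16.7
ee_pos: [0.5761, 0.0134, 0.0965]
eef_rot: [-0.047, 1.565, -3.116]
force: [-22.8, 1.6, 17.7]
grip_width: 0.012
```

It stops at x=0.576, where 0.5756 was predicted, and 23 N has built up, so it is snug. I'll relax the command, release, rise and look.

step_arm(
  motion=[
    [[0,0,0.001,0,0,0],[0,0,0,0,0,0]],
  ],
)

```text
time_s: 16.95
ee_pos: [0.5761, 0.0134, 0.0965]
eef_rot: [-0.084, 1.567, 3.131]
force: [-11.7, 3.0, 11.8]
grip_width: 0.0118
```

step_arm(
  motion=[
    [[0,0,0,0,0,0],[0,0,0,0,0,0],[0,0,0,0,0,0],[-0.02,0,0,0,0,0],[-0.04,0,0,0,0,0],[-0.04,0,0,0,0,0],[-0.03,0,0,0,0,0],[0,0,0,0,0,0],[0,0,0,0,0,0]],
  ],
  fingers=0.034,
)

```text
time_s: 18.08
ee_pos: [0.577, 0.0133, 0.2253]
eef_rot: [-0.045, 1.569, -3.114]
force: [0.6, -0.2, -0.7]
grip_width: 0.034
```

```bash
python3 - <<'E'
from h import *
p,R,o=pose();print(p,o['force'],o['grip_width'])
w=cam("wrist");c=cam("scene")
crop(c,"a7",210,160,120,110,6)
cv2.imwrite("pics/w7.png",cv2.resize(w['pixels'][:,:,::-1],(784,588),interpolation=cv2.INTER_CUBIC))
# knob hover: bar dir world angle = 50deg ; jaw = -40deg
plan([.543,-.304,.20],np.deg2rad(-40),8)
E
```

```text
[0.57702455 0.01328635 0.22525188] [ 0.60269829 -0.15485066 -0.72067266] 0.03404096755388328
rows 8
[[[0.0031, 0.0392, 0.0071, -5.7, 0, 0.0], [0.0032, 0.0384, 0.011, -5.7, 0, 0.0], [0.0031, 0.0371, 0.0148, -5.7, 0, 0.0], [0.0032, 0.0354, 0.0183, -5.7, 0, 0.0], [0.0031, 0.0334, 0.0218, -5.7, 0, 0.0], [0.0031, 0.0311, 0.025, -5.7, 0, 0.0], [0.0032, 0.0285, 0.0279, -5.7, 0, 0.0], [0.0031, 0.0255, 0.0307, -5.7, 0, 0.0]]]
end [ 0.543 -0.304  0.2  ] d [-0.034  -0.3173 -0.0251] rv [-45.8   0.1   0.1]
```

View pics/w7.png

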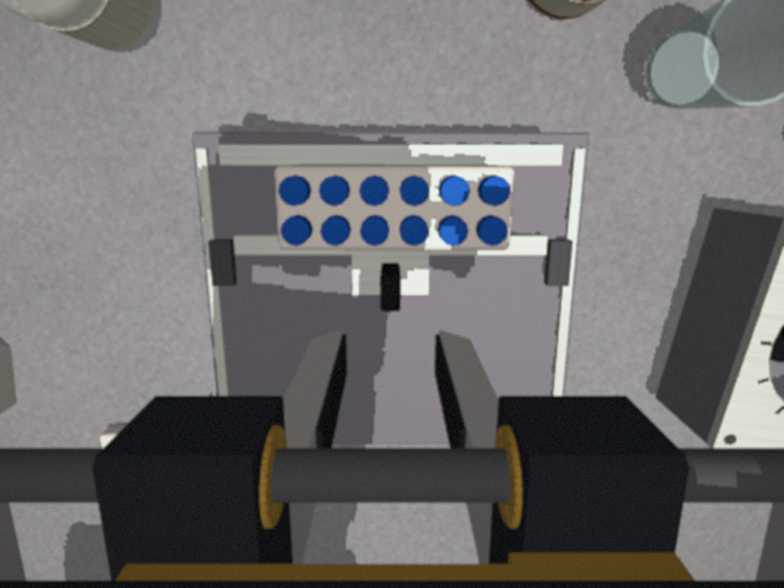

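View pics/a7.png

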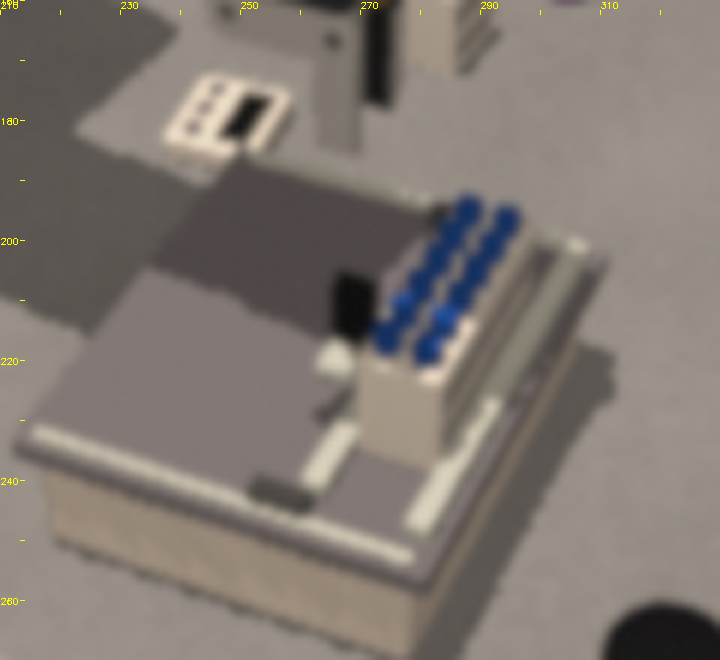

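The rack stands upright between the bar and the fence, parallel to both. On to the knob.

step_arm(
  motion=[
    [[0,0.039,0.007,-5.7,0,0],[0,0.0385,0.011,-5.7,0,0],[0,0.037,0.015,-5.7,0,0],[0,0.0355,0.018,-5.7,0,0],[0,0.0335,0.022,-5.7,0,0],[0,0.031,0.025,-5.7,0,0],[0,0.0285,0.028,-5.7,0,0],[0,0.0255,0.0305,-5.7,0,0],[0,0,0,0,0,0],[0,0,0,0,0,0]],
  ],
)

```text
time_s: 19.42
ee_pos: [0.5435, -0.3033, 0.2257]
eef_rot: [-1.581, 1.57, 2.428]
force: [0.2, -0.6, -0.1]
grip_width: 0.0343
```

```bash
python3 - <<'E'
from h import *
p,R,o=pose();print(p,R.round(3),o['force'],o['grip_width'])
w=cam("wrist")
cv2.imwrite("pics/w8.png",cv2.resize(w['pixels'][:,:,::-1],(784,588),interpolation=cv2.INTER_CUBIC))
import pickle;pickle.dump(w,open("w8.pkl","wb"))
print(proj(w,[[.543,-.304,.066],[.543+.022*np.cos(.87),-.304+.022*np.sin(.87),.066],[.543-.022*np.cos(.87),-.304-.022*np.sin(.87),.066],[.5,-.4138,.104]])*1.4)
E
```

```text
[ 0.54345112 -0.30331845  0.22569127] [[-0.001  0.763 -0.646]
 [ 0.001 -0.646 -0.763]
 [-1.    -0.001 -0.   ]] [ 0.17586395 -0.56597668 -0.11716963] 0.03427467015045749
[[390.08170473 268.95409692]
 [390.03529245 237.71821618]
 [390.12668498 299.22620192]
 [445.99000856 440.81044837]]
```

View pics/w8.png

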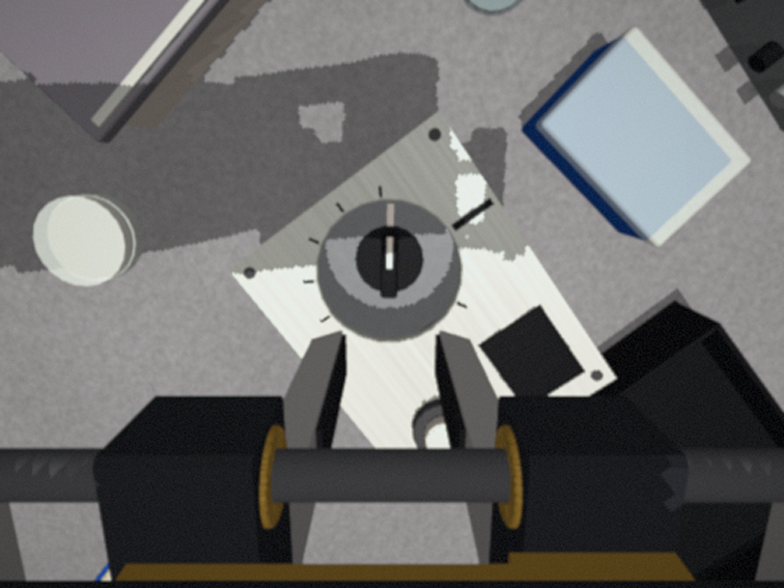

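```bash
python3 - <<'E'
from h import *
import pickle
w=pickle.load(open("w8.pkl","rb"))
crop(w,"w8c",220,130,140,120,5)
E
```

```text
(no output)
```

View pics/w8c.png

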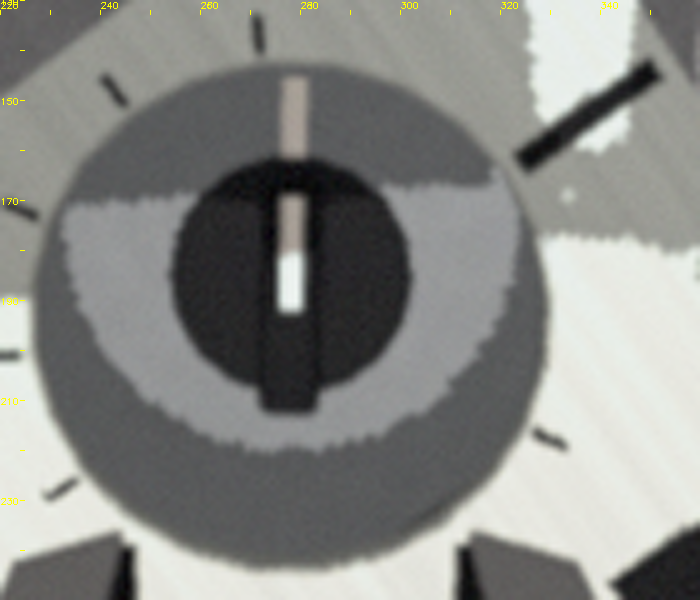

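```bash
python3 - <<'E'
from h import *
import pickle
w=pickle.load(open("w8.pkl","rb"))
f=lambda l:np.array([(220+a/5-.4,130+b/5-.4) for a,b in l])
m=onz(w,f([(520,162),(655,68)]),.082);d=m[1]-m[0];print("mark",m,np.rad2deg(np.arctan2(d[1],d[0])))
e=onz(w,f([(33,310),(548,310),(290,62),(290,570)]),.082);print(e, (e[0]+e[1])/2,(e[2]+e[3])/2)
k=(e[2]+e[3])/2
for q in m: v=q-np.array([.5435,-.304,.082]);print("from axis",np.rad2deg(np.arctan2(v[1],v[0])),np.linalg.norm(v))
b=onz(w,f([(290,195),(290,310)]),.066);d=b[0]-b[1];print("ptr",b,np.rad2deg(np.arctan2(d[1],d[0])))
print("far end",onz(w,f([(289,412)]),.066))
plan([.5435,-.304,.041],np.deg2rad(-40),6)
E
```

```text
mark [[ 0.59477698 -0.30647656  0.082     ]
 [ 0.62394686 -0.30891888  0.082     ]] -4.786067179284794
[[ 0.50814401 -0.2693871   0.082     ]
 [ 0.58157047 -0.33152677  0.082     ]
 [ 0.57432431 -0.26553134  0.082     ]
 [ 0.51148087 -0.33969361  0.082     ]] [ 0.54485724 -0.30045693  0.082     ] [ 0.54290259 -0.30261247  0.082     ]
from axis -2.7651091204531233 0.05133675177387274
from axis -3.4989658901693095 0.08059710294850032
ptr [[ 0.55720352 -0.28567657  0.066     ]
 [ 0.54255954 -0.30295811  0.066     ]] 49.72280791178021
far end [[ 0.52901115 -0.31863905  0.066     ]]
rows 6
[[[0.0308, 0.0001, 0.0001, 0, 0, 0.0], [0.0309, 0.0001, 0.0002, 0, 0, 0.0], [0.0308, 0.0002, 0.0001, 0, 0, 0.0], [0.0308, 0.0001, 0.0002, 0, 0, 0.0], [0.0308, 0.0001, 0.0001, 0, 0, 0.0], [0.0309, 0.0001, 0.0001, 0, 0, 0.0]]]
end [ 0.5435 -0.304   0.041 ] d [-1.00e-04 -1.00e-03 -1.85e-01] rv [-0.2 -0.   0. ]
```

The pointer is at world angle 49.7° and the long mark at -4.7°, so the turn is about 54.4° clockwise. The axis is at about (0.543, -0.302). I'll descend through the opening.

step_arm(
  motion=[
    [[0.03,-0.001,0,0,0,0],[0.04,0,0,0,0,0],[0.035,0,0,0,0,0],[0.03,0,0,0,0,0],[0.025,0,0,0,0,0],[0.015,0,0,0,0,0],[0.0085,0,0,0,0,0],[0,0,0,0,0,0],[0,0,0,0,0,0]],
  ],
)

```text
time_s: 20.6
ee_pos: [0.5431, -0.3034, 0.0439]
eef_rot: [1.701, 1.569, -0.572]
force: [-0.3, 0.4, 0.8]
grip_width: 0.0339
```

step_arm(
  motion=[
    [[0,0,0,0,0,0],[0,0,0,0,0,0],[0,0,0,0,0,0],[0,0,0,0,0,0]],
  ],
  fingers=0.006,
  squeeze=20,
)

```text
time_s: 21.1
ee_pos: [0.5423, -0.3029, 0.0432]
eef_rot: [-1.442, 1.569, 2.569]
force: [-4.0, 3.5, 5.2]
grip_width: 0.0117
```

step_arm(
  motion=[
    [[0,0,0,4,0,0],[0,0,0,8,0,0],[0,0,0,8,0,0],[0,0,0,8,0,0],[0,0,0,8,0,0],[0,0,0,8,0,0],[0,0,0,6,0,0],[0,0,0,4.4,0,0],[0,0,0,0,0,0],[0,0,0,0,0,0]],
  ],
)

```text
time_s: 22.35
ee_pos: [0.5422, -0.3027, 0.0432]
eef_rot: [-0.592, 1.569, 2.469]
force: [-5.0, 4.3, 5.3]
grip_width: 0.0117
```

```bash
python3 - <<'E'
from h import *
p,R,o=pose();print(p,R.round(3),o['force'],o['moment'],o['grip_width'],np.rad2deg(np.arctan2(R[1,1],R[0,1])))
w=cam("wrist");import pickle;pickle.dump(w,open("w9.pkl","wb"))
cv2.imwrite("pics/w9.png",cv2.resize(w['pixels'][:,:,::-1],(784,588),interpolation=cv2.INTER_CUBIC))
E
```

```text
[ 0.542246   -0.30273354  0.04319274] [[-0.001 -0.08  -0.997]
 [ 0.001 -0.997  0.08 ]
 [-1.    -0.001  0.001]] [-4.95667221  4.25504341  5.30110921] [ 0.85331139  1.18575321 -0.04708031] 0.011663595003776506 -94.61582366648094
```

View pics/w9.png

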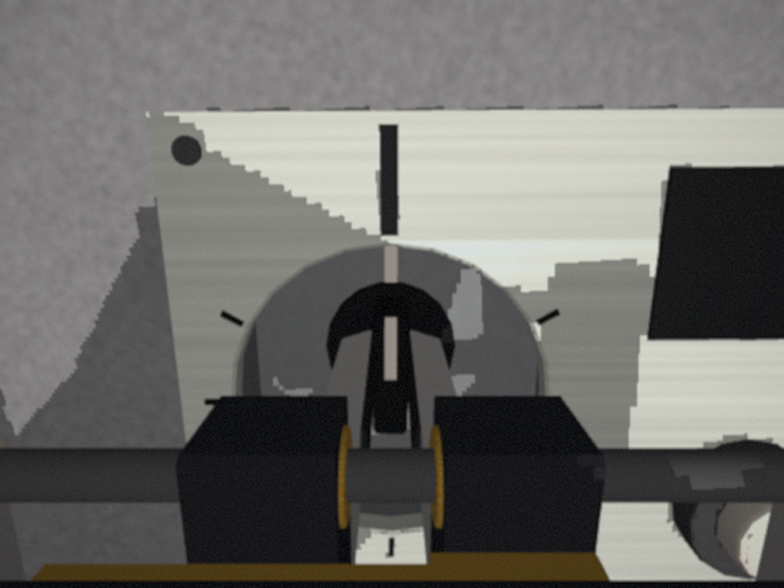

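The pointer line (column 391) now lines up with the long mark (columns 388-389). Jaw yaw is -94.6°, so the pointer is at -4.6°. I'll release and rise to check.

step_arm(
  motion=[
    [[0,0,0,0,0,0],[0,0,0,0,0,0],[0,0,0,0,0,0],[-0.02,0,0,0,0,0],[-0.04,0,0,0,0,0],[-0.04,0,0,0,0,0],[-0.04,0,0,0,0,0],[-0.02,0,0,0,0,0],[0,0,0,0,0,0],[0,0,0,0,0,0]],
  ],
  fingers=0.034,
)

```text
time_s: 23.65
ee_pos: [0.5424, -0.303, 0.2023]
eef_rot: [-0.49, 1.57, 2.571]
force: [-0.5, -0.5, -0.3]
grip_width: 0.0339
```

```bash
python3 - <<'E'
from h import *
p,R,o=pose();print(p,o['force'],o['grip_width'])
w=cam("wrist");import pickle;pickle.dump(w,open("w10.pkl","wb"))
cv2.imwrite("pics/w10.png",cv2.resize(w['pixels'][:,:,::-1],(784,588),interpolation=cv2.INTER_CUBIC))
crop(w,"w10c",220,110,120,120,5)
print(proj(w,[[.5,-.4138,.104]])*1.4)
E
```

```text
[ 0.54244325 -0.30303516  0.20233798] [-0.45380305 -0.46214163 -0.32622797] 0.03387448743516743
[[581.00867987 344.05011499]]
```

View pics/w10.png

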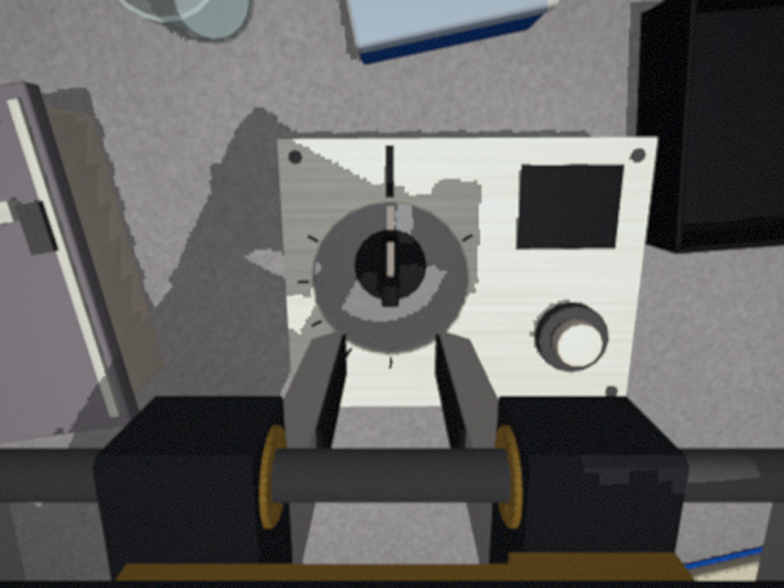

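View pics/w10c.png

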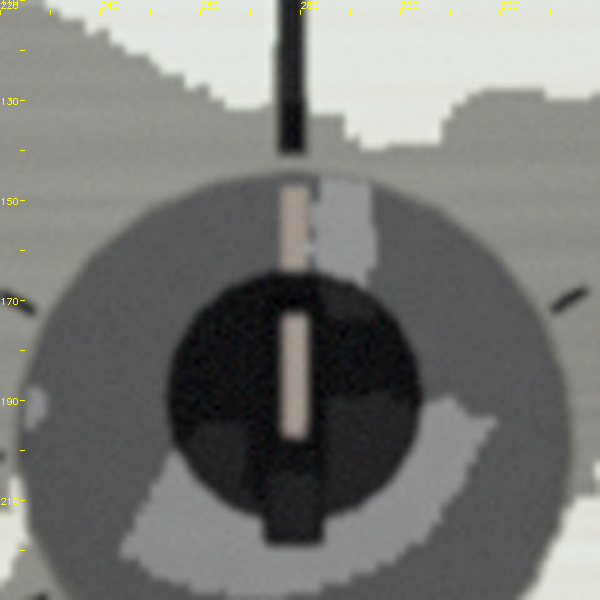

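The knob is aligned: the pointer column is about 278.5 and the mark column 278. Next, the button with the fingers closed.

```bash
python3 - <<'E'
from h import *
import pickle
w=pickle.load(open("w10.pkl","rb"));crop(w,"w10b",370,205,75,70,8)
print(onz(w,np.array([[579,343]])/1.4,.104))
E
```

```text
[[ 0.50076372 -0.41259615  0.104     ]]
```

View pics/w10b.png

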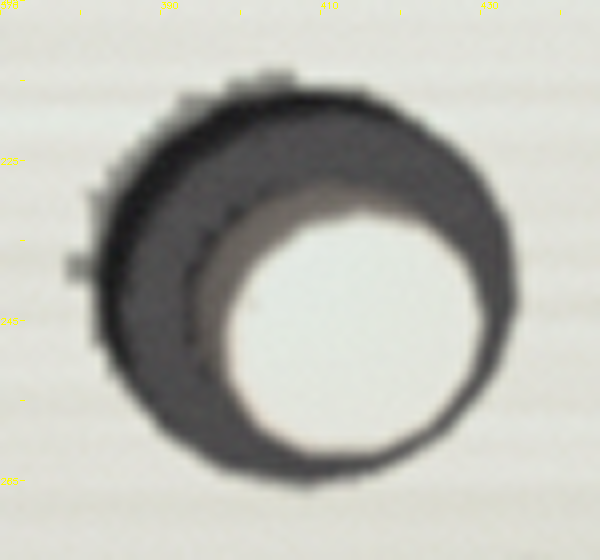

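```bash
python3 - <<'E'
from h import *
plan([.5003,-.413,.125],np.deg2rad(-94.6),5)
E
```

```text
rows 5
[[[0.0154, 0.0226, 0.0066, 0, 0, 0.0], [0.0154, 0.0226, 0.0066, 0, 0, 0.0], [0.0154, 0.0227, 0.0066, 0, 0, 0.0], [0.0154, 0.0226, 0.0066, 0, 0, 0.0], [0.0154, 0.0226, 0.0066, 0, 0, 0.0]]]
end [ 0.5003 -0.413   0.125 ] d [-0.0421 -0.11   -0.077 ] rv [-0.   0.1  0. ]
```

step_arm(
  motion=[
    [[0,0.0226,0.0066,0,0,0],[0,0.0226,0.0066,0,0,0],[0.01,0.0226,0.0066,0,0,0],[0.02,0.0226,0.0066,0,0,0],[0.025,0.0226,0.0066,0,0,0],[0.022,0,0,0,0,0],[0,0,0,0,0,0],[0,0,0,0,0,0]],
  ],
  fingers=0,
)

```text
time_s: 24.7
ee_pos: [0.5008, -0.4136, 0.1263]
eef_rot: [2.544, 1.57, -0.678]
force: [-0.1, -0.2, 0.3]
grip_width: 0.0004
```

```bash
python3 - <<'E'
from h import *
p,R,o=pose();print(p,o['force'],o['grip_width'])
c=cam("scene");s=cam("side")
crop(c,"a11",110,230,130,110,5);crop(s,"b11",290,270,120,110,5)
E
```

```text
[ 0.50078782 -0.41355881  0.12625763] [-0.0765049  -0.24493034  0.25218381] 0.000355316389571136
```

View pics/a11.png

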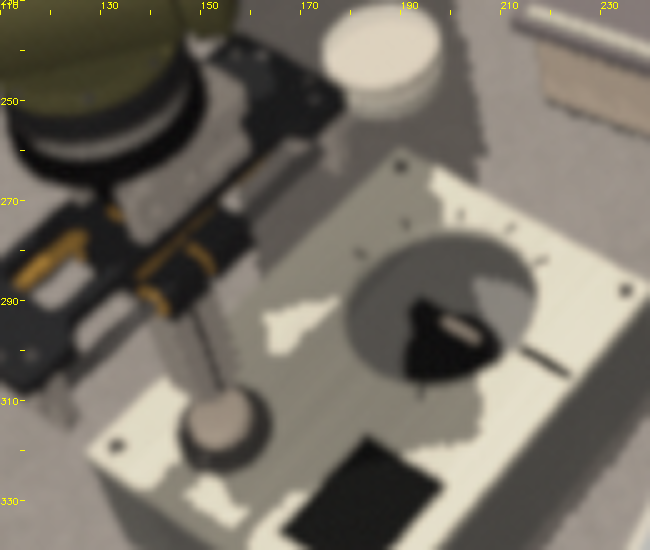

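View pics/b11.png

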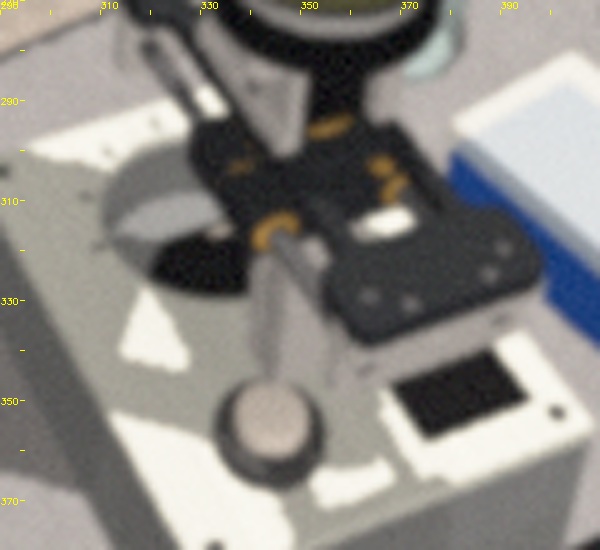

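The closed fingers are right above the button, at z=0.126. Pressing stepwise.

step_arm(
  motion=[
    [[0.01,0,0,0,0,0],[0.008,0,0,0,0,0],[0.004,0,0,0,0,0],[0.002,0,0,0,0,0],[0.002,0,0,0,0,0],[0,0,0,0,0,0]],
  ],
)

```text
time_s: 25.55
ee_pos: [0.5008, -0.4132, 0.1001]
eef_rot: [2.736, 1.571, -0.486]
force: [-1.0, 2.1, 2.4]
grip_width: 0.0006
```

step_arm(
  motion=[
    [[0.001,0,0,0,0,0],[0.001,0,0,0,0,0],[0,0,0,0,0,0]],
  ],
)

```text
time_s: 25.92
ee_pos: [0.5008, -0.4133, 0.0983]
eef_rot: [2.473, 1.57, -0.749]
force: [-1.8, 2.5, 5.2]
grip_width: 0.0005
```

step_arm(
  motion=[
    [[0.001,0,0,0,0,0],[0.001,0,0,0,0,0],[0,0,0,0,0,0],[0,0,0,0,0,0]],
  ],
)

```text
time_s: 26.42
ee_pos: [0.501, -0.4134, 0.098]
eef_rot: [2.442, 1.569, -0.78]
force: [-6.5, 7.2, 18.1]
grip_width: 0.0006
```

The button is at its stop: z=0.098 and the force jumps to 18 N. I'll release, withdraw, and check everything from above.

step_arm(
  motion=[
    [[-0.004,0,0,0,0,0],[-0.01,0,0,0,0,0],[-0.03,0,0,0,0,0],[-0.05,0,0,0,0,0],[-0.05,0,0,0,0,0],[-0.03,0,0,0,0,0],[0,0,0,0,0,0]],
  ],
)

```text
time_s: 27.3
ee_pos: [0.5012, -0.4137, 0.2725]
eef_rot: [2.462, 1.566, -0.76]
force: [0.2, 0.1, -0.2]
grip_width: 0.0006
```

```bash
python3 - <<'E'
from h import *
p,R,o=pose();print(p,o['force'])
plan([.45,-.1,.30],np.deg2rad(-85.8),8)
E
```

```text
[ 0.50118857 -0.41367564  0.2724516 ] [ 0.24113651  0.07694761 -0.20424816]
rows 8
[[[-0.0036, -0.0386, 0.0095, -1.1, 0, 0.0], [-0.0036, -0.0387, 0.0088, -1.1, 0, 0.0], [-0.0035, -0.0389, 0.008, -1.1, 0, 0.0], [-0.0036, -0.039, 0.0073, -1.1, 0, 0.0], [-0.0036, -0.0392, 0.0066, -1.1, 0, 0.0], [-0.0036, -0.0393, 0.0057, -1.1, 0, 0.0], [-0.0036, -0.0394, 0.0051, -1.1, 0, 0.0], [-0.0036, -0.0395, 0.0042, -1.1, 0, 0.0]]]
end [ 0.45 -0.1   0.3 ] d [-0.0512  0.3137  0.0275] rv [-8.8 -0.2 -0.2]
```

step_arm(
  motion=[
    [[-0.003,-0.04,0,-1.1,0,0],[-0.003,-0.054,-0.004,-1.1,0,0],[-0.003,-0.054,-0.006,-1.1,0,0],[-0.003,-0.054,-0.006,-1.1,0,0],[0,-0.054,-0.007,-1.1,0,0],[0,-0.054,-0.007,-1.1,0,0],[0,-0.054,-0.008,-1.1,0,0],[0,-0.054,-0.008,-1.1,0,0],[0,-0.01,0,0,0,0],[0,0,0,0,0,0],[0,0,0,0,0,0]],
  ],
)

```text
time_s: 28.68
ee_pos: [0.5505, 0.0133, 0.2815]
eef_rot: [0.14, 1.57, -2.93]
force: [0.6, 0.2, 1.0]
grip_width: 0.0005
```

```bash
python3 - <<'E'
from h import *
p,R,o=pose();print(p,R.round(3),o['force'])
w=cam("wrist");c=cam("scene");s=cam("side")
cv2.imwrite("pics/w12.png",cv2.resize(w['pixels'][:,:,::-1],(784,588),interpolation=cv2.INTER_CUBIC))
cv2.imwrite("pics/c12.png",c['pixels'][:,:,::-1]);crop(s,"b12",215,165,140,110,5);crop(c,"a12",120,255,130,110,5)
import pickle;pickle.dump(w,open("w12.pkl","wb"))
E
```

```text
[0.55051683 0.01332576 0.2814665 ] [[-0.001  0.072 -0.997]
 [-0.    -0.997 -0.072]
 [-1.     0.     0.001]] [0.64171694 0.16158265 0.98405837]
```

View pics/w12.png

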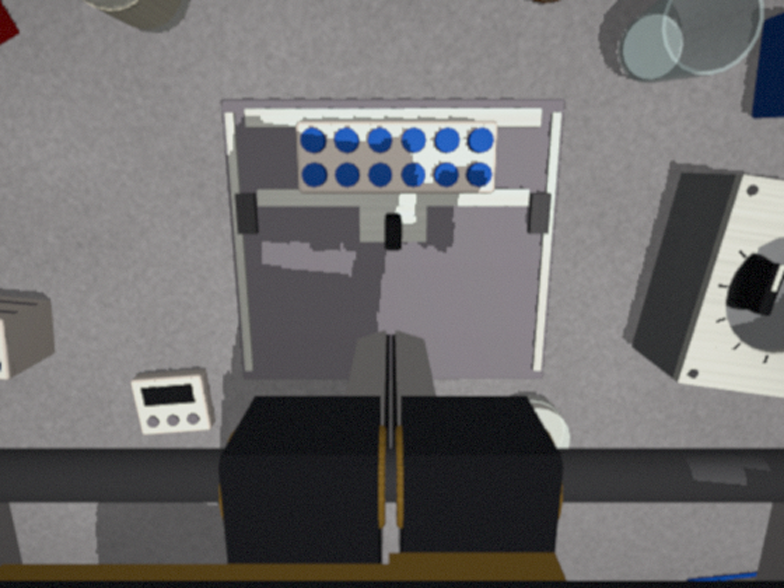

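View pics/c12.png

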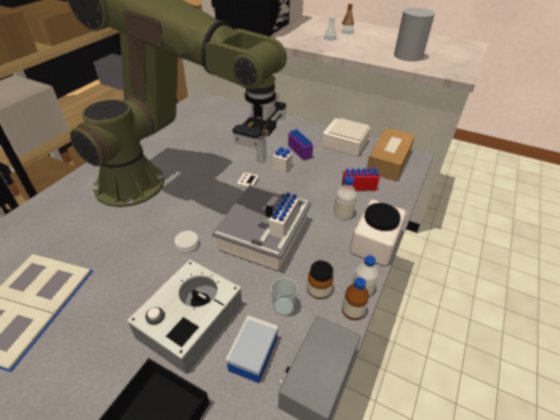

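View pics/b12.png

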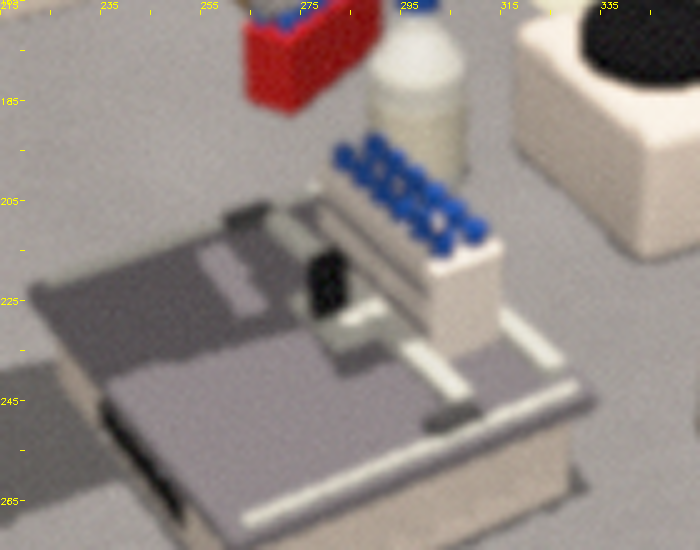

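View pics/a12.png

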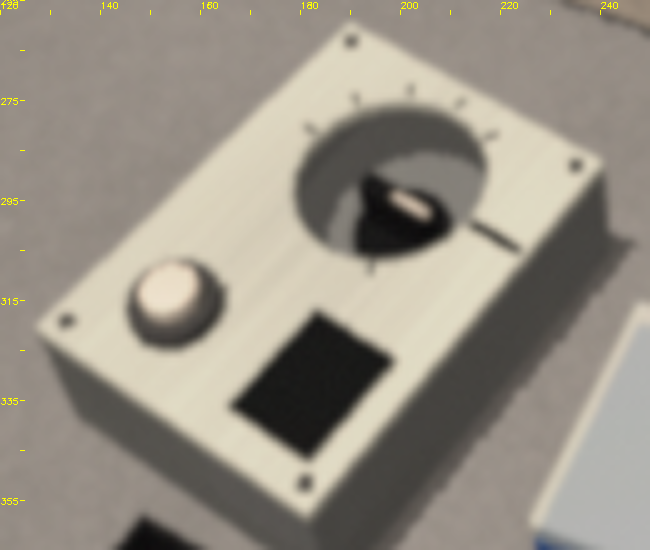

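```bash
python3 - <<'E'
from h import *
import pickle
w=pickle.load(open("w12.pkl","rb"))
q=onz(w,np.array([[298,122],[496,122],[298,190],[494,190]])/1.4,.144)
def L(P,x=.5576,y=.0096,a=.0738):
    d=P[:,:2]-[x,y];return np.c_[np.cos(a)*d[:,0]+np.sin(a)*d[:,1],-np.sin(a)*d[:,0]+np.cos(a)*d[:,1]]
print(L(q).round(4))
print("bar",L(onz(w,np.array([[262,190],[520,190],[248,126],[538,126]])/1.4,.09)).round(4))
from station import ticket
print(ticket.hand_in())
E
```

```text
[[ 0.0887  0.0601]
 [ 0.0885 -0.0605]
 [ 0.048   0.062 ]
 [ 0.0478 -0.0613]]
bar [[ 0.0452  0.0983]
 [ 0.0449 -0.0916]
 [ 0.0901  0.1054]
 [ 0.0898 -0.1016]]
the job is handed in; nothing more can be done
None
```

The job is done and handed in; the robot's clock read about 29 s of the 72 s allowed.

- **Rack and clamp:** I set the long rack upright on the platform about 4 mm short of the fence. I then slid the clamp by its tab until it stopped at the predicted position, with 23 N of resistance, and let go.
- **Knob and button:** I turned the knob about 54° clockwise to the long mark and let go. I then pressed the start button to its stop (6 mm down, 18 N), and released it.

**Last checks from the pictures:**

| Check | Measured | Should be |
|---|---|---|
| Rack face nearest the fence (shaker x) | 88.6 mm | 90 mm |
| Bar's clamping face (shaker x) | 45 mm | 46 mm |
| Rack position along the fence | within 1 mm of centre | centred |
| Knob pointer against the mark | within about 1° | aligned |

- The 1–1.5 mm differences are within the 2 mm camera calibration.
- The button was back up, nothing else appeared to have moved, and the arm was clear of everything.
- No check failed or disagreed beyond that.

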